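# Set a shaft to length with a flip stop

## Robot

A 7-joint arm with a two-finger parallel gripper is mounted at the origin on the work surface; the furniture and walls round the work are solid. World frame = base frame: x ahead of the robot, y to its left, z up, the work surface at z = 0. Lengths are in m, angles in rad, forces in N, time in s.
With the tool pointing down it reaches from about 0.4 to 0.85 m from the base axis. Payload 10.4 kg.
Tool frame: the origin (TCP) lies on the front face of the gripper's body, between the roots of the fingers; the fingertips stand 70 mm ahead of it and the grasp point (between the pads) lies 51 mm ahead of it (grasp_offset is the distance from the TCP to the grasp point, in m); z points along the fingers, y is the direction in which the jaws open and shut (so a half turn about z gives the same grasp; the last joint's range is limited). The gripper opens to 87 mm and grips with 3 to 60 N. Pads are 19 mm wide; open, the fingers measure 117 mm over their backs; the gripper's body (75 mm by 190 mm) begins 51 mm behind the grasp point.
Start: joints at [-1.142, 0.332, -0.065, 1.46, 0.022, 1.35, -0.088], TCP at [0.273, 0.562, 0.292] pointing down, gripper open.
Joint ranges: [-2.6, 2.6], [-0.5, 2.12], [-1.47, 1.34], [0.16, 2.42], [-1.27, 4.41], [0.06, 2.06], [-2.6, 2.6]. Speed limits (rad/s): [2.22, 2.22, 2.79, 2.79, 3.14, 3.14, 3.14].

## Interface

Orientations are given as a unit quaternion [x, y, z, w].
In Python, from bench import * gives the robot as it stands. The module is installed in compiled form; this text tells all that it offers.
- The arm moves only by the tool arm_command, never from a script. Its argument "commands" is a list of rows, each a list of 3 entries, a list of its own where there are three numbers: the opening in per cent of the stroke, from 0 (shut) to 100 (fully open), then the shift along the tool's x, y, z in m, then the turn, a rotation vector about the tool's x, y, z in rad. A call has exactly 10 rows; each row is the pose to reach, as a shift and turn from the pose commanded when the call began, along the tool's axes at that moment; what a row does not reach only later rows make up. A row lasts 1/12 s, in which the tool goes at most 41.7 mm and 7.16 degrees, less where a joint would pass 70% of its speed; a pose out of reach is approached as far as the arm can. A call with a gripper value outside its range is refused whole. The fingers move at their own pace and stop on an object; "squeeze" is the grip in N (left out, the last holds). Time passes only in rows, so rows that repeat a pose let the fingers close, or fill a call up. It gives the time, the measured TCP pose, the force and the opening at its end, in the units of the state.
- read_state(): the state, without advancing time (a new reading comes with each control period).
- camera(name): name is "side" or "top" or "wrist"; returns a dict with "pixels" (480x640x3 uint8, red, green, blue), "fx", "fy", "cx", "cy" (pixels), "dist_coeffs" ([k1, k2, p1, p2, k3] as OpenCV has them; the pictures are not rectified), "rvec" (rotation vector, rad) and "tvec" (3), from world to camera coordinates, as OpenCV has them; the wrist camera has in their place "mount" (4x4, takes a point from camera to tool coordinates, whose origin is the TCP and whose axes are the flange's). Camera axes: x right, y down, z forward; pixel columns grow to the right and rows downward; lengths in m; the calibration is good to about 2 mm. A picture is of the moment at which its call begins: read the wrist's pose just before it. There is no depth.
- close_job(): hands the job in, once; it reports no verdict.
The state is a dict: "time": time; "joint_positions": joint angles; "joint_vel": joint speeds; "joint_torque": joint torques, N m; "ee_pos": TCP position; "eef_rot": TCP orientation; "ft_force": force on the tool from outside, world axes, zero at the start; "torque": the same for the moment, N m; "width": finger opening in m.
Only numpy, scipy, OpenCV 4.12 (cv2) and the standard library are available. Lean on these libraries where they do the work, as an engineer would, in place of code of your own. Each camera call takes 0.05 s, during which the arm holds its last target.

## Task

Set the shaft in the gauge to length: flip the hinged stop down onto the fence, slide the shaft along its channel so that it pushes the stop's gauge pin in until the pin bottoms solidly, and hold it there a moment with a light push (about 6 to 10 N, never more than 13). Then flip the stop back up and let go, leaving the shaft where it was gauged, and do not disturb the other things on the table.

Things in the scene. Friction and masses are not known exactly. Their poses are not given: they have to be found in the camera images.
- gauge: Length gauge bolted down: grey base plate 100 (x) x 280 (y) x 10 mm, from y = -130 to +150. Origin at the table surface, mid channel; y along the channel, z up, x towards the fence, away from the robot. Channel floor z = 10 mm, 18 mm wide, between the fence and a low front guide (x -20 to -10, y -85 to +30, top z 17). The shaft's +y end always sticks out beyond both.
- gauge_fence (a point): Middle of the top of the aluminium fence behind the channel, at gauge (20, -32, 36) mm. Fence: front face x = +8, back +32, y = -100 to +35, top z = 36 mm; two hinge lugs at its -y end reach z = 49 mm and carry the flip stop.
- flip_stop (a joint): Hinge of the flip stop, rad: 0 = down on the fence top, foot and pin in the channel; 1.57 = upright; 1.75 = fully up, leaning away from the robot. Starts up. Axis parallel to gauge y, at gauge x = +22, z = 40 mm. Stiff: stays at any angle, takes about 0.5 to 3 N at the tab. Steel leaf 12 mm wide (y, centred on gauge y = -80), 7 mm thick, 63 mm long from the axis.
- stop_tab (a point): Centre of the round thumb tab at the free end of the leaf: 16 mm across, 12 mm long along gauge y, 55 mm from the hinge axis. At stop angle a it lies at gauge x = 22 - 55 cos a, z = 40 + 55 sin a mm. It can be pinched lightly across its two flat ends (along gauge y) from above; the tab can swivel in the grip. The pin tail can stick out up to 48 mm behind the foot (-y).
- gauge_pin: Gauge pin, 10 mm dark round steel pin along gauge y in the foot of the leaf. Origin at the centre of its +y end face, which meets the shaft; stop down: gauge x = 0, z = 18 mm. It starts 6 to 50 mm out of the foot (foot face at gauge y = -74). About 2.5 N towards -y slides it in; it stays where left. It bottoms solidly after 4 to 24 mm, on a screw inside set anew each time: not visible, found only by feel.
- shaft: Plain steel motor shaft, 60 to 130 g, 120 mm long, section 15 x 15 mm for contact, lying along y in the gauge's channel. Origin at the centre of its underside, y along its length, z up. Starts with its -y end at gauge y = -14 to 0 mm; when gauged that end lies between y = -48 and -72 mm, against the bottomed pin. Friction in the channel can take 1 to 3 N of a push.
- shaft_end (a point): Centre of the shaft's end face that must meet the stop, 60 mm from the shaft's origin towards its -y, 7.5 mm above its underside.
- bush: Bystander: upright black bush, 45 mm diameter, 88 mm tall, origin at the centre of its underside.
- tin: Bystander: round flat tin, 67 mm diameter, 36 mm tall, origin at the centre of its underside.
- spare_shaft: Bystander: a second, like shaft, 15 x 120 x 15 mm, lying on the table, not in the gauge; origin at the centre of its underside, y along it.
- small_box: Bystander: small open carton of parts, 82 x 116 x 46 mm, origin at the centre of its underside.
Not all that is in view belongs to the job. Leave any black or turquoise look-alike of the shaft alone.

How it is judged:
On the way, in this order (a step that is already met when the one before it is completed fails the run):
1. the stop is flipped down onto the fence (within 0.06 rad) (value of joint flip_stop below 0.06 rad), for 0.2 s.
2. with the stop down, the shaft bears on the gauge pin with at least 3.5 N while the pin stands still (bottomed), for 0.3 s (value of joint flip_stop below 0.06 rad and contact force between shaft and gauge_pin above 3.5 N and linear speed of gauge_pin below 0.003 m/s), for 0.3 s.
3. the stop is flipped up again (at least 1.2 rad) (value of joint flip_stop above 1.2 rad), for 0.2 s.
At the end, for the whole second after the job is handed in: The stop is up (at least 1.2 rad) and let go; the shaft lies at rest flat in its channel (end within 4 mm of mid channel, within 0.05 rad of the fence's direction), its end level with the end face of the bottomed, now raised, gauge pin to within 2 mm along the channel (value of joint flip_stop above 1.2 rad and y of shaft_end in the frame of gauge_pin between -0.002 and 0.002 m and x of shaft_end in the frame of gauge between -0.004 and 0.004 m and z of shaft_end in the frame of gauge below 0.022 m and angle between the y axis of shaft and the y axis of gauge, either way round below 0.05 rad and linear speed of shaft below 0.01 m/s); the robot touches nothing.
It fails at once if the shaft is pressed against the gauge pin with more than 14 N (contact force between shaft and gauge_pin above 14 N).
It fails at once if the bush is shifted more than 25 mm (distance of bush from where it was at the start of the episode above 0.025 m).
It fails at once if the tin is shifted more than 25 mm (distance of tin from where it was at the start of the episode above 0.025 m).
It fails at once if the spare shaft is shifted more than 25 mm (distance of spare_shaft from where it was at the start of the episode above 0.025 m).
It fails at once if the small parts box is shifted more than 25 mm (distance of small_box from where it was at the start of the episode above 0.025 m).
It also fails if it takes over 72 s, if anything falls off the work surface, if the arm or the gripper's body presses on something with over 40 N, if the wrist force passes 120 N, or if a joint passes its speed limit or range.

## Working session

There is one attempt and no reset: what is moved stays moved. The work goes in short steps, Python scripts to look and compute and a tool call to move; the robot and the scene stay as the last step left them, time stands still between calls to the robot, and variables do not carry over. Pictures are saved under pics/ and viewed, and the job is handed in when it is done.

Besides the shell and the picture viewer there is one more tool, called after "Emit:" by a JSON object that holds its "api" and its "payload". arm_command: Moves the arm, as the interface text tells. Its arguments: {"type":"object","properties":{"commands":{"type":"array","items":{"type":"array"}},"squeeze":{"type":"number"}},"required":["commands"]}

```bash
mkdir -p pics; python3 - <<'E'
from bench import *
import cv2
s=read_state()
for k in s: print(k,s[k])
for n in ["side","top","wrist"]:
    c=camera(n); cv2.imwrite(f"pics/{n}0.png",c["pixels"][:,:,::-1])
    print(n,{k:v for k,v in c.items() if k!="pixels"})
E
```

```text
time 0.0
joint_positions [-1.14159654  0.33287745 -0.06472497  1.46093648  0.02161823  1.3498646
 -0.08849875]
joint_vel [-0.00128963 -0.00100614  0.00030081 -0.00043924  0.00087001  0.00077751
  0.00169078]
joint_torque [-2.21406881e-04 -6.23246670e+01  2.44516321e-02 -3.89902246e+01
 -6.14904100e-02  3.98831209e-02  1.29953960e-04]
ee_pos [0.27273673 0.56204372 0.29145275]
eef_rot [ 2.23959184e-01  9.74598277e-01 -6.84283943e-04 -1.20093461e-04]
ft_force [ 0.43158806  0.47016788 -1.18453374]
torque [ 0.00788024 -0.02419932 -0.02721113]
width 0.08698550937220866
side {'fx': 619.4410409632357, 'fy': 619.4410409632357, 'cx': 312.4534519207055, 'cy': 246.28293776290298, 'dist_coeffs': array([-0.18321023,  0.        ,  0.        ,  0.        ,  0.        ]), 'rvec': array([ 0.2474003 , -2.77298987,  1.27633227]), 'tvec': array([0.56901   , 0.09526529, 1.47709354])}
top {'fx': 542.4314343961175, 'fy': 542.4314343961175, 'cx': 319.0682552637509, 'cy': 230.89824068021093, 'dist_coeffs': array([-0.09516732,  0.        ,  0.        ,  0.        ,  0.        ]), 'rvec': array([ 2.0478095 , -2.16628754,  0.24374338]), 'tvec': array([0.0485122 , 0.57377321, 1.16415524])}
wrist {'fx': 339.9077349853314, 'fy': 339.9077349853314, 'cx': 317.0527898579938, 'cy': 237.0635256637959, 'dist_coeffs': array([-0.06528484,  0.        ,  0.        ,  0.        ,  0.        ]), 'mount': array([[-4.21366709e-04, -9.70058325e-01, -2.42871713e-01,
         6.50972593e-02],
       [ 9.99999853e-01, -3.25916744e-04, -4.33185056e-04,
         1.58260446e-03],
       [ 3.41058812e-04, -2.42871860e-01,  9.70058320e-01,
        -9.19674475e-02],
       [ 0.00000000e+00,  0.00000000e+00,  0.00000000e+00,
         1.00000000e+00]])}
```

View pics/side0.png

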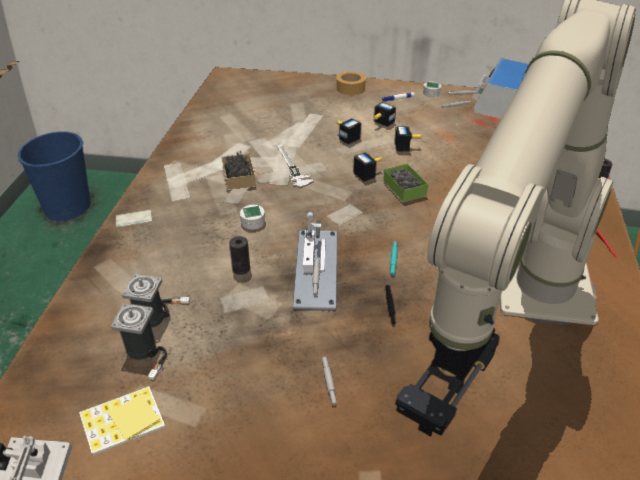

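View pics/top0.png

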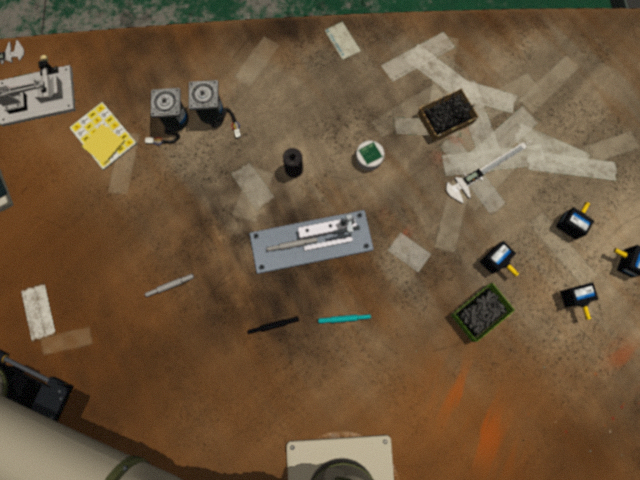

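View pics/wrist0.png

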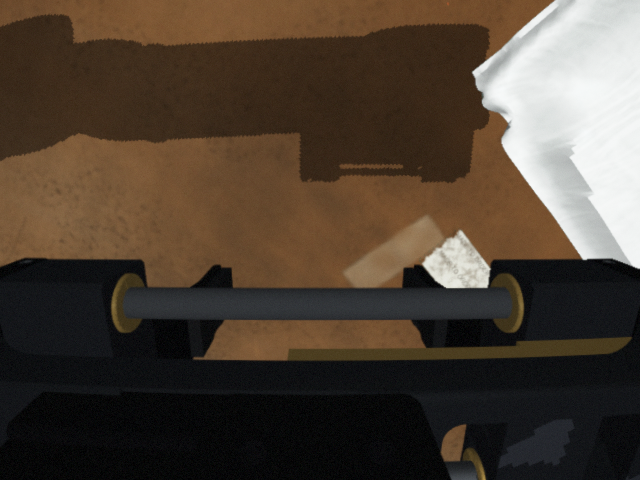

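```bash
python3 - <<'E'
import cv2
t=cv2.imread("pics/top0.png"); s=cv2.imread("pics/side0.png")
cv2.imwrite("pics/topc.png",cv2.resize(t[200:280,240:380],None,fx=5.7,fy=5.7,interpolation=cv2.INTER_CUBIC))
cv2.imwrite("pics/sidec.png",cv2.resize(s[200:315,260:370],None,fx=5.2,fy=5.2,interpolation=cv2.INTER_CUBIC))
E
```

```text
(no output)
```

View pics/topc.png

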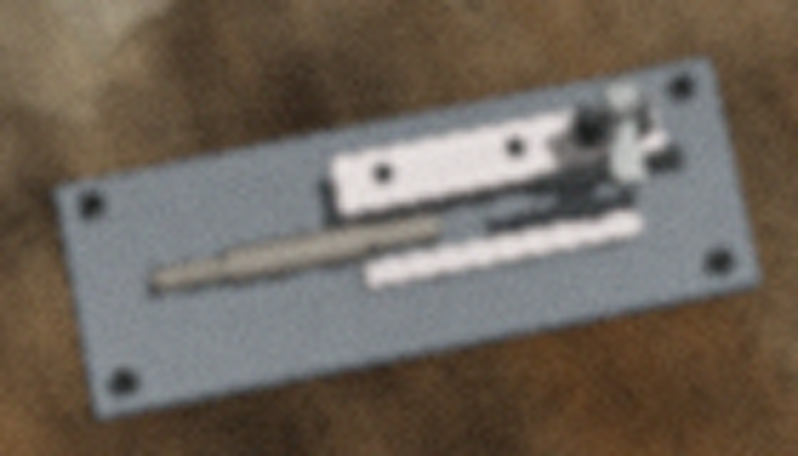

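View pics/sidec.png

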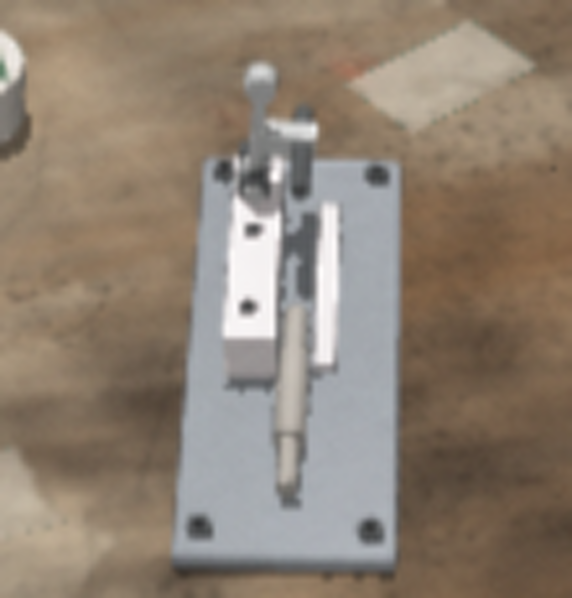

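```bash
cat > h.py <<'E'
import numpy as np, cv2
from scipy.spatial.transform import Rotation as R
from scipy.optimize import least_squares
CAMS=None
def cams():
    from bench import camera
    return {n:camera(n) for n in ("top","side")}
def proj(c,P):
    K=np.array([[c["fx"],0,c["cx"]],[0,c["fy"],c["cy"]],[0,0,1]])
    return cv2.projectPoints(np.array(P,float),c["rvec"],c["tvec"],K,c["dist_coeffs"])[0][:,0]
def wristcam(c,st):
    T=np.eye(4);T[:3,:3]=R.from_quat(st["eef_rot"]).as_matrix();T[:3,3]=st["ee_pos"]
    M=np.linalg.inv(T@c["mount"]); d=dict(c); d["rvec"]=R.from_matrix(M[:3,:3]).as_rotvec(); d["tvec"]=M[:3,3]; return d
def g2w(p,P):
    P=np.atleast_2d(P)/1000.; r=R.from_euler('z',p[2]).as_matrix()
    return P@r.T+np.array([p[0],p[1],0])
E
python3 - <<'E'
from h import *
cs=cams()
P=[[50,150,10],[50,-130,10],[-50,150,10],[-50,-130,10]]
top=np.array([[55,188],[710,60],[100,416],[760,285]])/5.7+[240,200]-.4
side=np.array([[177,558],[204,160],[394,559],[399,160]])/5.2+[260,200]-.4
def f(p,w="ts"):
    w_=g2w(p,P); r=[]
    if 't' in w:r.append(proj(cs["top"],w_)-top)
    if 's' in w:r.append(proj(cs["side"],w_)-side)
    return np.concatenate(r).ravel()
for w in("ts","t","s"):
    s=least_squares(f,[.5,0,0],args=(w,)); print(w,s.x,s.fun.round(2))
E
```

```text
ts [0.56487994 0.02630655 0.14666702] [-0.57  0.22 -0.04 -0.34 -0.98  1.3   0.52  0.49 -1.46 -0.78 -0.5  -1.12
  0.47 -0.06  0.03 -0.45]
t [0.56586638 0.0256127  0.14339971] [-0.26 -0.41  0.32 -0.6  -0.8   0.68  0.75  0.25]
s [0.56372543 0.02808847 0.14965306] [-0.93 -0.12 -0.35 -0.62  1.05  0.51  0.21 -0.02]
```

```bash
cat >> h.py <<'E'
G=[0.565,0.0263,0.1465]
def goal(gp,z,G=G):
    """tool shift (m) to bring TCP to gauge (x,y) mm, world z m, and turn to aligned orientation"""
    from bench import read_state
    s=read_state(); r=R.from_quat(s["eef_rot"])
    t=g2w(G,[gp[0],gp[1],0])[0]; t[2]=z
    Rt=np.array([[-np.cos(G[2]),-np.sin(G[2]),0],[-np.sin(G[2]),np.cos(G[2]),0],[0,0,-1]]).T
    # columns: tool x=-gx, y=gy, z=-Z
    gx=np.array([np.cos(G[2]),np.sin(G[2]),0]);gy=np.array([-np.sin(G[2]),np.cos(G[2]),0])
    Rt=np.column_stack([-gx,gy,[0,0,-1]])
    print("t",s["time"],"shift",r.inv().apply(t-s["ee_pos"]).round(5),"turn",(r.inv()*R.from_matrix(Rt)).as_rotvec().round(4),"ft",np.round(s["ft_force"],2),"w",round(s["width"],4))
def gpos(G=G):
    from bench import read_state
    s=read_state(); d=s["ee_pos"]-np.array([G[0],G[1],0]); rr=R.from_euler('z',-G[2])
    print("t %.2f"%s["time"],"gauge pos mm",(rr.apply(d)*1000).round(2),"F gauge",rr.apply(s["ft_force"]).round(2),"w mm",round(s["width"]*1000,2))
E
python3 -c "
from h import *
goal([30,-80],.26)"
```

```text
t 0.25 shift [-0.56668 -0.40375  0.03217] turn [-6.000e-04 -1.000e-04 -5.983e-01] ft [-0.43 -0.62  0.55] w 0.087
```

Emit:
{"api": "arm_command", "payload": {"commands": [[30,[-0.02,-0.014,0],[0,0,-0.06]],[30,[-0.052,-0.037,0],[0,0,-0.12]],[30,[-0.084,-0.06,0],[0,0,-0.18]],[30,[-0.116,-0.083,0],[0,0,-0.24]],[30,[-0.148,-0.106,0],[0,0,-0.3]],[30,[-0.18,-0.129,0],[0,0,-0.36]],[30,[-0.212,-0.152,0],[0,0,-0.42]],[30,[-0.244,-0.174,0],[0,0,-0.48]],[30,[-0.276,-0.197,0],[0,0,-0.54]],[30,[-0.308,-0.22,0],[0,0,-0.598]]]}}

```text
time: 1.08
ee_pos: [0.4544, 0.228, 0.2924]
eef_rot: [-0.075, 0.997, 0.0, 0.0]
ft_force: [0.3, 0.9, 0.6]
width: 0.0303
```

```bash
python3 -c "
from h import *
goal([30,-80],.26)"
```

```text
t 1.0833 shift [-0.10912 -0.29604  0.03237] turn [0.0004 0.0004 0.0027] ft [0.34 0.9  0.56] w 0.0303
```

Emit:
{"api": "arm_command", "payload": {"commands": [[30,[-0.012,-0.034,0.004],[0,0,0]],[30,[-0.025,-0.069,0.008],[0,0,0]],[30,[-0.038,-0.104,0.012],[0,0,0]],[30,[-0.051,-0.139,0.016],[0,0,0]],[30,[-0.064,-0.174,0.02],[0,0,0]],[30,[-0.077,-0.209,0.024],[0,0,0]],[30,[-0.09,-0.244,0.028],[0,0,0]],[30,[-0.102,-0.276,0.032],[0,0,0]],[30,[-0.109,-0.296,0.032],[0,0,0]],[30,[-0.109,-0.296,0.032],[0,0,0]]]}}

```text
time: 1.92
ee_pos: [0.6056, -0.0528, 0.2597]
eef_rot: [-0.07, 0.998, -0.001, -0.0]
ft_force: [-0.5, -0.3, -1.0]
width: 0.0258
```

```bash
python3 -c "
from h import *
from bench import *
gpos()
c=camera('wrist');cv2.imwrite('pics/w1.png',c['pixels'][:,:,::-1])
goal([30,-80],.26)"
```

```text
t 1.92 gauge pos mm [ 28.64 -84.14 259.67] F gauge [-0.49 -0.21 -0.97] w mm 25.85
t 1.9667 shift [-0.00145  0.00132 -0.00028] turn [-0.0012 -0.0009 -0.0046] ft [-0.07 -0.05 -0.4 ] w 0.0258
```

View pics/w1.png

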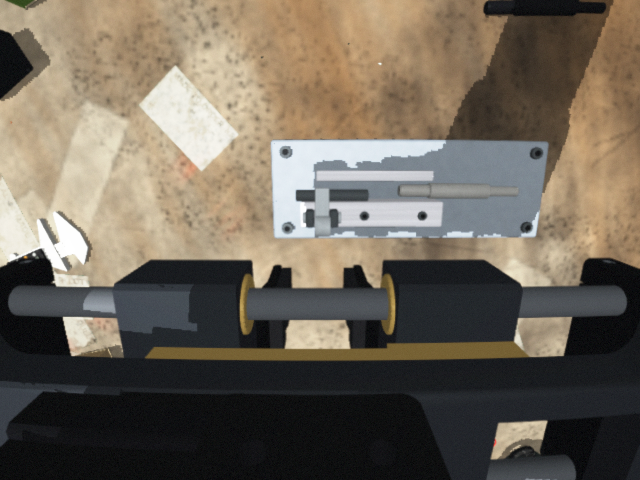

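```bash
python3 -c "
from h import *
from bench import *
for i in range(3): c=camera('top')
gpos(); s=read_state(); 
c=camera('wrist');cv2.imwrite('pics/w2.png',c['pixels'][:,:,::-1]); import pickle; pickle.dump((wristcam(c,s)),open('w2.pkl','wb'))
im=c['pixels'][:,:,::-1][125:250,265:555]
cv2.imwrite('pics/w2c.png',cv2.resize(im[:,:145],None,fx=5,fy=4.8*5/4.8,interpolation=cv2.INTER_CUBIC))
cv2.imwrite('pics/w2d.png',cv2.resize(im[:,145:],None,fx=5,fy=5,interpolation=cv2.INTER_CUBIC))
goal([30,-80],.26)"
```

```text
t 2.12 gauge pos mm [ 28.73 -77.1  260.11] F gauge [ 0.53 -0.07  0.45] w mm 26.1
t 2.1667 shift [-0.00123 -0.00314  0.00029] turn [0.0008 0.0001 0.0016] ft [ 0.48 -0.23 -0.19] w 0.0259
```

View pics/w2c.png

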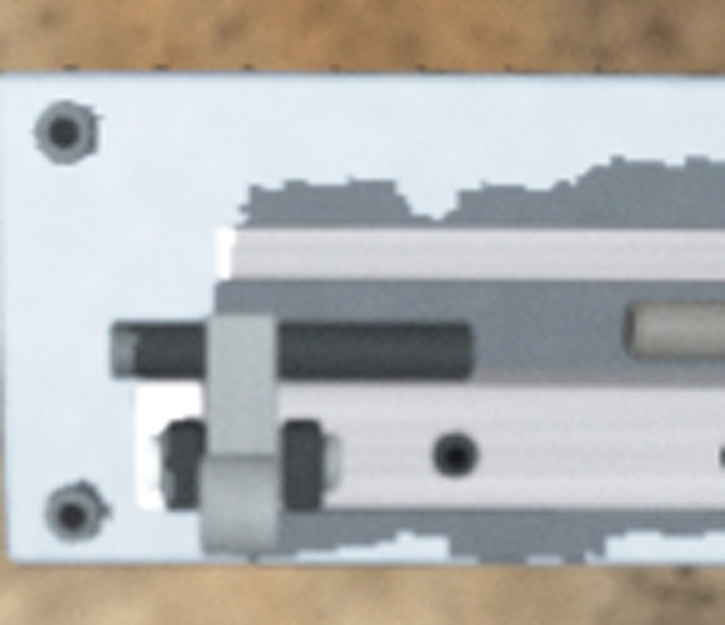

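View pics/w2d.png

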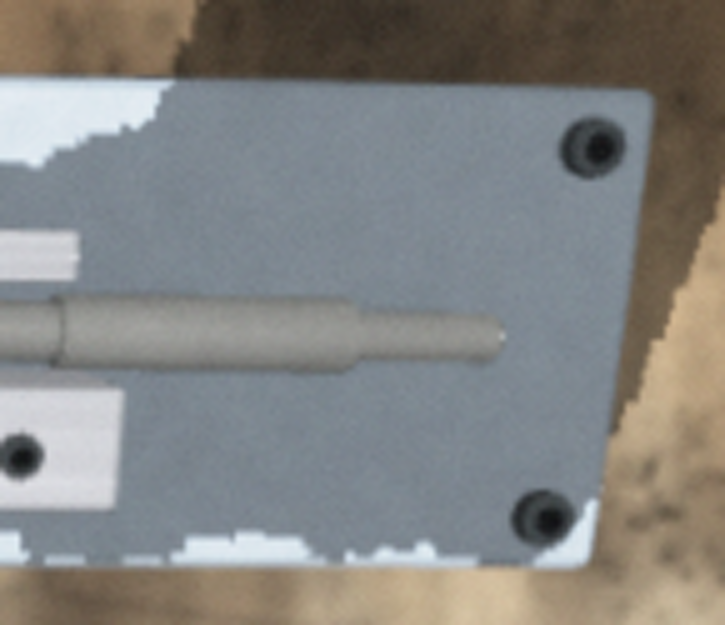

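```bash
python3 - <<'E'
from h import *
import pickle
c=pickle.load(open('w2.pkl','rb'))
A=lambda p:np.array(p)/5+[265,125]-.4
B=lambda p:np.array(p)/5+[410,125]-.4
pts=[([-50,-130,10],A([0,72])),([50,-130,10],A([10,562])),([-50,150,10],B([655,90])),([50,150,10],B([590,568])),
([8,35,36],B([124,388])),([32,35,36],B([117,508])),([-20,30,17],B([79,231])),([-10,30,17],B([79,280]))]
P=[p for p,_ in pts];Q=np.array([q for _,q in pts])
f=lambda p:(proj(c,g2w(p,P))-Q).ravel()
s=least_squares(f,G);print(s.x,s.fun.reshape(-1,2).round(2))
# with camera z/height free check
Gn=s.x
def at(q,x,z,name):
    g=lambda y:(proj(c,g2w(Gn,[x,y[0],z]))[0]-q)[:1]
    u=least_squares(g,[0.]);print(name,u.x,proj(c,g2w(Gn,[x,u.x[0],z]))[0]-q)
at(A([628,330]),0,17.5,'shaft end -y')
at(B([503,338]),0,17.5,'shaft end +y')
for a in (1.75,1.57,1.65):
    x=22-31.1*np.cos(a+np.pi/4); z=40+31.1*np.sin(a+np.pi/4)
    at(A([472,350]),x,z,f'pin end a={a}'); at(A([112,350]),x,z,'tail')
    tp=[22-55*np.cos(a),-80,40+55*np.sin(a)]
    print('tab',proj(c,g2w(Gn,tp)),'obs',A([240,505]))
E
```

```text
[0.566073   0.02650692 0.14304715] [[-2.49 -0.86]
 [-1.42  0.74]
 [ 2.02 -0.35]
 [ 1.26  0.56]
 [ 0.71 -0.24]
 [-0.01  0.64]
 [ 0.46 -0.1 ]
 [-0.29  0.39]]
shaft end -y [-4.21357251] [4.41104930e-11 3.01644362e-01]
shaft end +y [117.83171524] [-2.01225703e-11  8.70960107e-02]
pin end a=1.75 [-38.30357501] [-2.86053137e-09  5.38521556e+01]
tail [-103.16985217] [1.77311676e-09 5.35737295e+01]
tab [[312.18562867 241.69420344]] obs [312.6 225.6]
pin end a=1.57 [-38.94202574] [-3.55009888e-09  5.12888191e+01]
tail [-102.73988364] [1.91823801e-09 5.10084744e+01]
tab [[312.17888471 229.70627703]] obs [312.6 225.6]
pin end a=1.65 [-38.66461737] [-3.36240191e-09  5.25654598e+01]
tail [-102.92578508] [2.07592166e-09 5.22860701e+01]
tab [[312.17793573 235.16041774]] obs [312.6 225.6]
```

```bash
cat >> h.py <<'E'
G=[0.5658,0.0264,0.1440]
def tab(a): return np.array([22-55*np.cos(a),-80,40+55*np.sin(a)])
def pinp(a,y): return np.array([22-22*(np.cos(a)+np.sin(a)),y,40+22*(np.sin(a)-np.cos(a))])
E
python3 - <<'E'
from h import *
import pickle
c=pickle.load(open('w2.pkl','rb'))
cs=cams(); s0=cv2.imread('pics/side0.png'); t0=cv2.imread('pics/top0.png')
A=lambda p:np.array(p)/5+[265,125]-.4
for a in (1.75,1.57,1.4):
    print(a,'wrist',proj(c,g2w(G,[tab(a),pinp(a,-38),pinp(a,-103)])).round(1).tolist(), 'side',proj(cs['side'],g2w(G,[tab(a)])).round(1).tolist(),'top',proj(cs['top'],g2w(G,[tab(a)])).round(1).tolist())
print(A([240,505]),A([472,350]),A([112,350]))
print('side obs',np.array([260,77])/5.2+[260,200]-.4)
E
```

```text
1.75 wrist [[312.1, 241.4], [362.1, 201.6], [285.5, 201.4]] side [[303.7, 215.6]] top [[347.2, 211.8]]
1.57 wrist [[312.1, 229.4], [361.7, 196.0], [285.8, 195.8]] side [[307.7, 215.4]] top [[348.1, 215.9]]
1.4 wrist [[312.1, 217.4], [361.3, 191.5], [286.1, 191.3]] side [[311.4, 215.8]] top [[349.0, 220.0]]
[312.6 225.6] [359.  194.6] [287.  194.6]
side obs [309.6        214.40769231]
```

```bash
python3 -c "
from h import *
goal([18.5,-80],.146,G)"
```

```text
t 2.2667 shift [ 0.0097  -0.00308  0.11445] turn [0.0006 0.0003 0.0041] ft [ 0.69 -0.17  0.16] w 0.0263
```

Emit:
{"api": "arm_command", "payload": {"commands": [[35,[0.004,-0.001,0.015],[0,0,0.004]],[35,[0.01,-0.003,0.03],[0,0,0.004]],[35,[0.01,-0.003,0.045],[0,0,0.004]],[35,[0.01,-0.003,0.06],[0,0,0.004]],[35,[0.01,-0.003,0.07],[0,0,0.004]],[35,[0.01,-0.003,0.07],[0,0,0.004]],[35,[0.01,-0.003,0.07],[0,0,0.004]],[35,[0.01,-0.003,0.07],[0,0,0.004]],[35,[0.01,-0.003,0.07],[0,0,0.004]],[35,[0.01,-0.003,0.07],[0,0,0.004]]]}}

```text
time: 3.1
ee_pos: [0.5958, -0.0514, 0.1911]
eef_rot: [-0.071, 0.997, 0.0, 0.001]
ft_force: [0.3, -0.1, 0.0]
width: 0.0307
```

```bash
python3 -c "
from h import *
from bench import *
gpos(G)
goal([18.5,-80],.146,G)
for n in ('wrist','side','top'):
  s=read_state();c=camera(n);cv2.imwrite(f'pics/{n}3.png',c['pixels'][:,:,::-1])
im=cv2.imread('pics/side3.png')[190:310,250:370];cv2.imwrite('pics/side3c.png',cv2.resize(im,None,fx=5,fy=5,interpolation=2))
goal([18.5,-80],.146,G)
"
```

```text
t 3.10 gauge pos mm [ 18.54 -81.33 191.09] F gauge [ 0.33 -0.1   0.  ] w mm 30.7
t 3.1 shift [0.0001  0.00133 0.04509] turn [-0.      0.0014 -0.0017] ft [ 0.35 -0.06  0.  ] w 0.0307
t 3.25 shift [-0.00019  0.00133  0.0446 ] turn [ 0.      0.0006 -0.0018] ft [ 0.13 -1.02 -0.27] w 0.0305
```

View pics/side3c.png

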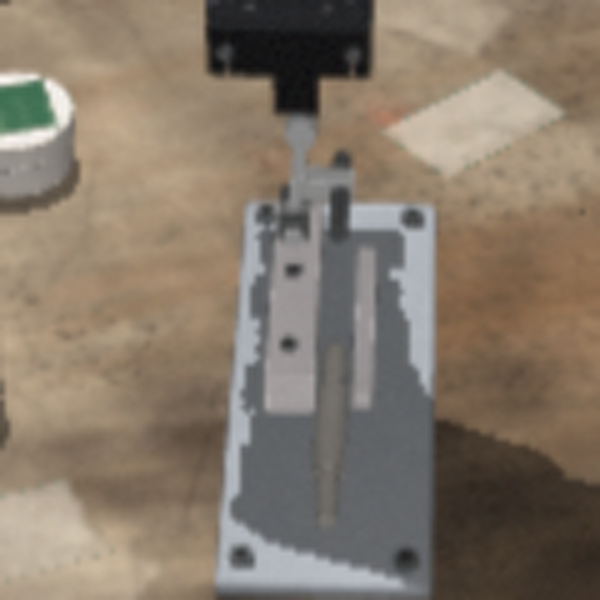

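View pics/wrist3.png

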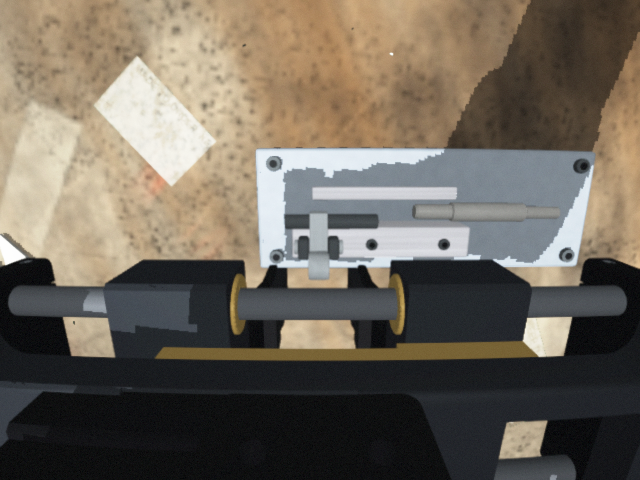

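Emit:
{"api": "arm_command", "payload": {"commands": [[35,[0,0.0005,0.01],[0,0,0]],[35,[0,0.001,0.02],[0,0,0]],[35,[0,0.001,0.03],[0,0,0]],[35,[0,0.001,0.038],[0,0,0]],[35,[0,0.001,0.045],[0,0,0]],[35,[0,0.001,0.045],[0,0,0]],[25,[0,0.001,0.045],[0,0,0]],[15,[0,0.001,0.045],[0,0,0]],[5,[0,0.001,0.045],[0,0,0]],[5,[0,0.001,0.045],[0,0,0]]], "squeeze": 5}}

```text
time: 4.08
ee_pos: [0.5956, -0.0506, 0.1458]
eef_rot: [-0.071, 0.997, -0.0, 0.0]
ft_force: [0.8, -4.5, 1.0]
width: 0.012
```

```bash
python3 -c "
from h import *
from bench import *
for n in ('side',):
  s=read_state();c=camera(n);cv2.imwrite(f'pics/{n}4.png',c['pixels'][:,:,::-1])
im=cv2.imread('pics/side4.png')[190:310,250:370];cv2.imwrite('pics/side4c.png',cv2.resize(im,None,fx=5,fy=5,interpolation=2))
gpos(G);goal([18.5,-80],.146,G)
"
```

```text
t 4.13 gauge pos mm [ 18.39 -80.61 145.75] F gauge [ 0.01 -0.32  1.16] w mm 11.73
t 4.1333 shift [-0.00011  0.00061 -0.00025] turn [-0.0003  0.001  -0.002 ] ft [ 0.06 -0.32  1.16] w 0.0117
```

View pics/side4c.png

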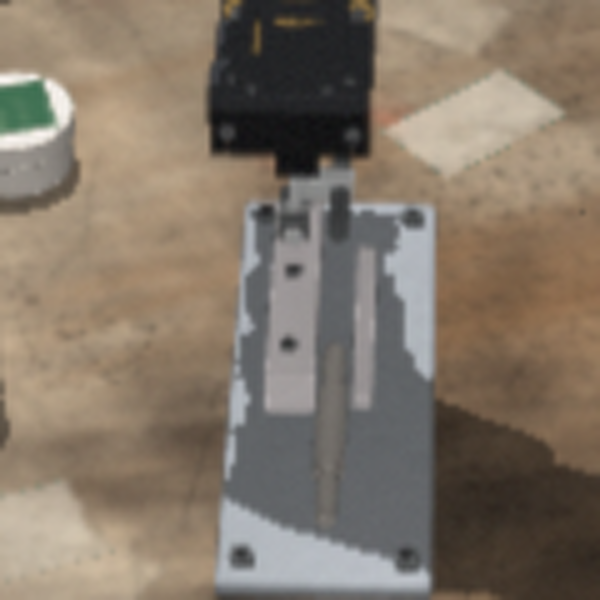

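Emit:
{"api": "arm_command", "payload": {"commands": [[5,[0.0055,0.0005,0.0007],[0,0,0]],[5,[0.0108,0.0005,0.0019],[0,0,0]],[5,[0.016,0.0005,0.0036],[0,0,0]],[5,[0.0211,0.0005,0.0058],[0,0,0]],[5,[0.0258,0.0005,0.0085],[0,0,0]],[5,[0.0303,0.0005,0.0118],[0,0,0]],[5,[0.0344,0.0005,0.0154],[0,0,0]],[5,[0.0382,0.0005,0.0194],[0,0,0]],[5,[0.0415,0.0005,0.0238],[0,0,0]],[5,[0.0444,0.0005,0.0285],[0,0,0]]]}}

```text
time: 4.97
ee_pos: [0.5507, -0.0571, 0.1166]
eef_rot: [-0.071, 0.997, -0.0, 0.0]
ft_force: [3.4, -5.0, -0.2]
width: 0.012
```

```bash
python3 -c "
from h import *
from bench import *
for n in ('side',):
  s=read_state();c=camera(n);cv2.imwrite(f'pics/{n}5.png',c['pixels'][:,:,::-1])
im=cv2.imread('pics/side5.png')[190:310,250:370];cv2.imwrite('pics/side5c.png',cv2.resize(im,None,fx=5,fy=5,interpolation=2))
gpos(G);print(tab(.5))
"
```

```text
t 5.02 gauge pos mm [-27.57 -80.45 115.64] F gauge [ 3.77 -6.22 -4.03] w mm 11.94
[-26.2670409  -80.          66.36840462]
```

View pics/side5c.png

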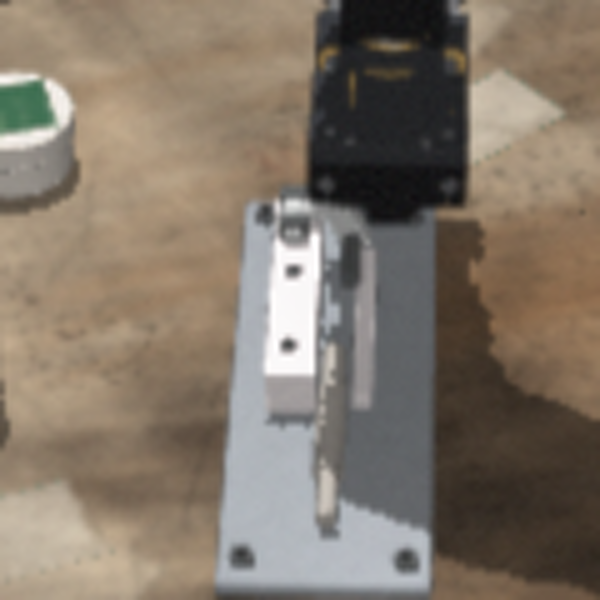

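Emit:
{"api": "arm_command", "payload": {"commands": [[5,[0.0014,-0.0003,0.0025],[0,0,0]],[5,[0.0024,-0.0006,0.0049],[0,0,0]],[5,[0.0043,-0.0008,0.0101],[0,0,0]],[5,[0.0056,-0.0008,0.0154],[0,0,0]],[5,[0.0062,-0.0008,0.018],[0,0,0]],[5,[0.0065,-0.0008,0.0209],[0,0,0]],[5,[0.0067,-0.0008,0.0236],[0,0,0]],[5,[0.0067,-0.0008,0.0264],[0,0,0]],[5,[0.0067,-0.0008,0.028],[0,0,0]],[5,[0.0067,-0.0008,0.028],[0,0,0]]]}}

```text
time: 5.85
ee_pos: [0.5448, -0.058, 0.0886]
eef_rot: [-0.071, 0.997, 0.0, 0.0]
ft_force: [0.7, -3.3, 2.4]
width: 0.0124
```

```bash
python3 -c "
from h import *
from bench import *
for n in ('side','wrist'):
  s=read_state();c=camera(n);cv2.imwrite(f'pics/{n}6.png',c['pixels'][:,:,::-1])
im=cv2.imread('pics/side6.png')[190:310,250:370];cv2.imwrite('pics/side6c.png',cv2.resize(im,None,fx=5,fy=5,interpolation=2))
gpos(G);print(tab(0))
"
```

```text
t 5.95 gauge pos mm [-32.84 -80.55  88.68] F gauge [ 1.41 -3.77  1.61] w mm 11.88
[-33. -80.  40.]
```

View pics/side6c.png

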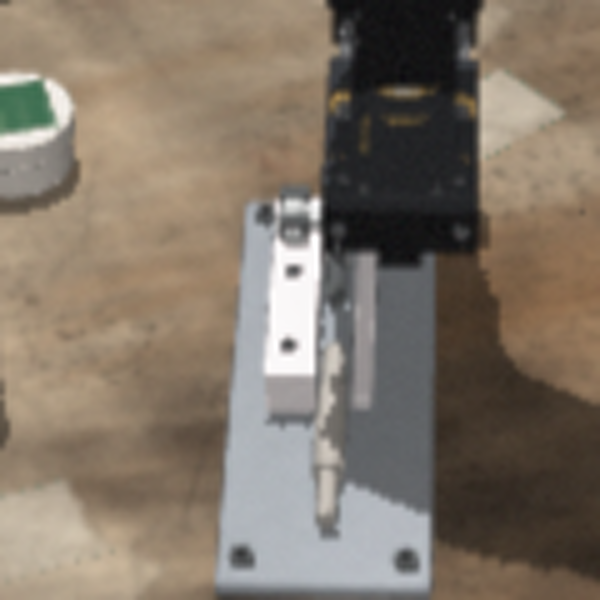

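View pics/wrist6.png

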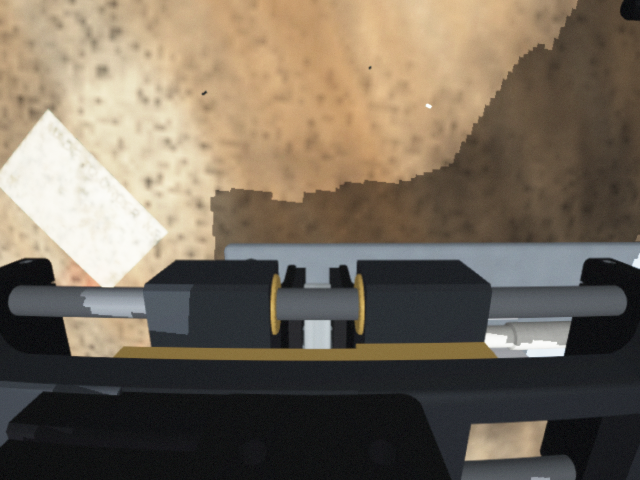

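Emit:
{"api": "arm_command", "payload": {"commands": [[5,[0,-0.0005,0.001],[0,0,0]],[5,[0,-0.0005,0.002],[0,0,0]],[5,[0,-0.0005,0.003],[0,0,0]],[5,[0,-0.0005,0.004],[0,0,0]],[5,[0,-0.0005,0.004],[0,0,0]],[5,[0,-0.0005,0.004],[0,0,0]],[5,[0,-0.0005,0.004],[0,0,0]],[5,[0,-0.0005,0.004],[0,0,0]],[5,[0,-0.0005,0.004],[0,0,0]],[5,[0,-0.0005,0.004],[0,0,0]]]}}

```text
time: 6.78
ee_pos: [0.5451, -0.0581, 0.085]
eef_rot: [-0.071, 0.997, 0.0, 0.0]
ft_force: [0.3, -1.9, 4.5]
width: 0.0116
```

```bash
python3 -c "
from h import *
from bench import *
gpos(G)
"
```

```text
t 6.78 gauge pos mm [-32.62 -80.62  85.  ] F gauge [ 0.04 -1.95  4.5 ] w mm 11.61
```

Emit:
{"api": "arm_command", "payload": {"commands": [[30,[0,0,0],[0,0,0]],[30,[0,0,0],[0,0,0]],[30,[0,0,0],[0,0,0]],[30,[0,0,-0.015],[0,0,0]],[30,[0,0.01,-0.035],[0,0,0]],[30,[0.0,0.03,-0.065],[0,0,0]],[30,[-0.01,0.06,-0.1],[0,0,0]],[30,[-0.015,0.09,-0.13],[0,0,0]],[20,[-0.02,0.12,-0.14],[0,0,0]],[10,[-0.02,0.14,-0.14],[0,0,0]]]}}

```text
time: 7.62
ee_pos: [0.546, 0.0875, 0.2285]
eef_rot: [-0.073, 0.997, 0.001, 0.003]
ft_force: [1.0, 0.8, -0.4]
width: 0.0198
```

```bash
python3 -c "
from h import *
from bench import *
import pickle
for n in ('side','top','top','top','wrist'):
  s=read_state();c=camera(n);cv2.imwrite(f'pics/{n}7.png',c['pixels'][:,:,::-1])
pickle.dump(wristcam(c,s),open('w7.pkl','wb'))
im=cv2.imread('pics/side7.png')[190:310,250:370];cv2.imwrite('pics/side7c.png',cv2.resize(im,None,fx=5,fy=5,interpolation=2))
gpos(G)
"
```

```text
t 7.87 gauge pos mm [-13.19  58.13 224.12] F gauge [-0.36 -0.21 -0.51] w mm 10.03
```

View pics/side7c.png

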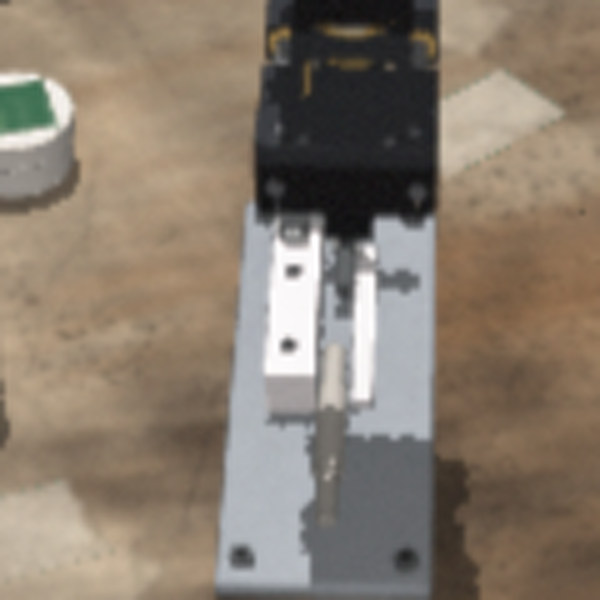

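View pics/wrist7.png

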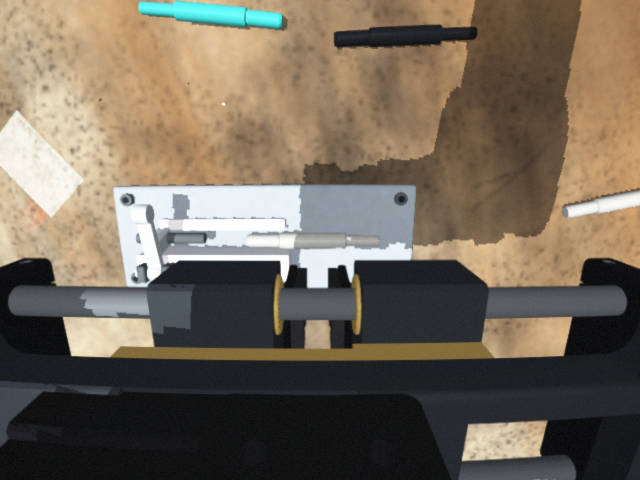

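```bash
python3 -c "
from h import *
import pickle
im=cv2.imread('pics/wrist7.png')[175:295,105:265];cv2.imwrite('pics/w7c.png',cv2.resize(im,None,fx=5,fy=5,interpolation=2))
c=pickle.load(open('w7.pkl','rb'))
f=lambda P:((proj(c,g2w(G,P))-[105,175]+.4)*5).round(0).tolist()
for a in (0,.1,.2): print(a,f([tab(a)+[0,y,0] for y in(-6,6)]),f([pinp(a,-40),pinp(a,-102)]))
print(f([[0,-4,17.5],[8,35,36],[-20,30,17],[-20,-85,17],[-50,-130,10],[-50,150,10]]))
"
```

```text
0 [[189.0, 172.0], [259.0, 171.0]] [[515.0, 330.0], [186.0, 330.0]]
0.1 [[173.0, 179.0], [244.0, 178.0]] [[510.0, 322.0], [178.0, 322.0]]
0.2 [[157.0, 189.0], [229.0, 189.0]] [[505.0, 315.0], [170.0, 315.0]]
[[711.0, 329.0], [918.0, 401.0], [895.0, 220.0], [265.0, 222.0], [29.0, 55.0], [1563.0, 49.0]]
```

View pics/w7c.png

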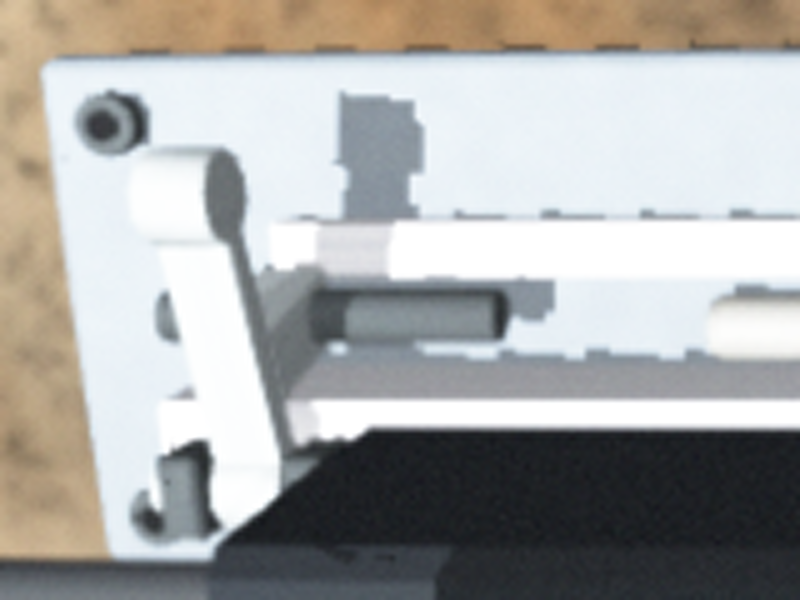

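```bash
python3 -c "
from h import *
goal([-34,-80],.14,G)"
```

```text
t 7.8667 shift [ 0.02038 -0.13814  0.0842 ] turn [-0.0004 -0.0013 -0.0024] ft [-0.33 -0.26 -0.51] w 0.01
```

Emit:
{"api": "arm_command", "payload": {"commands": [[0,[0.003,-0.02,0.0],[0,0,0]],[0,[0.008,-0.05,0.0],[0,0,0]],[0,[0.014,-0.085,0.01],[0,0,0]],[0,[0.018,-0.115,0.02],[0,0,0]],[0,[0.02,-0.13,0.04],[0,0,0]],[0,[0.02,-0.138,0.06],[0,0,0]],[0,[0.02,-0.138,0.075],[0,0,0]],[0,[0.02,-0.138,0.084],[0,0,0]],[0,[0.02,-0.138,0.084],[0,0,0]],[0,[0.02,-0.138,0.084],[0,0,0]]]}}

```text
time: 8.7
ee_pos: [0.5443, -0.0569, 0.1407]
eef_rot: [-0.071, 0.997, -0.0, -0.0]
ft_force: [0.2, 0.8, 0.5]
width: 0.0004
```

```bash
python3 -c "
from h import *
gpos(G)
goal([-33,-80],.118,G)"
```

```text
t 8.70 gauge pos mm [-33.24 -79.38 140.65] F gauge [0.32 0.77 0.53] w mm 0.39
t 8.7 shift [-0.00026 -0.00062  0.02265] turn [-0.     -0.0009 -0.0025] ft [0.2  0.81 0.53] w 0.0004
```

Emit:
{"api": "arm_command", "payload": {"commands": [[0,[0,0,0.004],[0,0,0]],[0,[0,0,0.008],[0,0,0]],[0,[0,0,0.012],[0,0,0]],[0,[0,0,0.015],[0,0,0]],[0,[0,0,0.018],[0,0,0]],[0,[0,0,0.02],[0,0,0]],[0,[0,0,0.021],[0,0,0]],[0,[0,0,0.022],[0,0,0]],[0,[0,0,0.0225],[0,0,0]],[0,[0,0,0.0225],[0,0,0]]]}}

```text
time: 9.53
ee_pos: [0.5446, -0.0565, 0.1182]
eef_rot: [-0.071, 0.997, 0.0, 0.0]
ft_force: [0.6, 0.4, -1.2]
width: 0.0002
```

```bash
python3 -c "
from h import *
gpos(G)"
```

```text
t 9.53 gauge pos mm [-32.9  -79.   118.22] F gauge [ 0.61  0.33 -1.2 ] w mm 0.21
```

Emit:
{"api": "arm_command", "payload": {"commands": [[0,[0,0,0.0005],[0,0,0]],[0,[0,0,0.001],[0,0,0]],[0,[0,0,0.0015],[0,0,0]],[0,[0,0,0.002],[0,0,0]],[0,[0,0,0.0025],[0,0,0]],[0,[0,0,0.003],[0,0,0]],[0,[0,0,0.003],[0,0,0]],[0,[0,0,0.003],[0,0,0]],[0,[0,0,0.003],[0,0,0]],[0,[0,0,0.003],[0,0,0]]]}}

```text
time: 10.37
ee_pos: [0.5448, -0.0566, 0.1171]
eef_rot: [-0.071, 0.997, 0.0, 0.0]
ft_force: [-9.4, 0.5, 22.1]
width: 0.0005
```

```bash
python3 -c "
from h import *
from bench import *
gpos(G)
c=camera('wrist');cv2.imwrite('pics/w8.png',c['pixels'][:,:,::-1])
c=camera('side');cv2.imwrite('pics/s8.png',cv2.resize(c['pixels'][190:310,250:370,::-1],None,fx=5,fy=5,interpolation=2))
gpos(G)"
```

```text
t 10.37 gauge pos mm [-32.69 -79.16 117.12] F gauge [-9.25  1.89 22.14] w mm 0.52
t 10.47 gauge pos mm [-32.69 -79.15 117.11] F gauge [-9.38  2.08 21.7 ] w mm 0.9
```

View pics/w8.png

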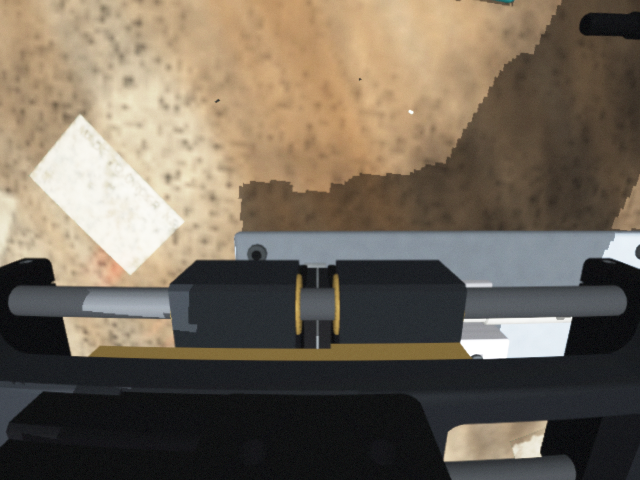

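View pics/s8.png

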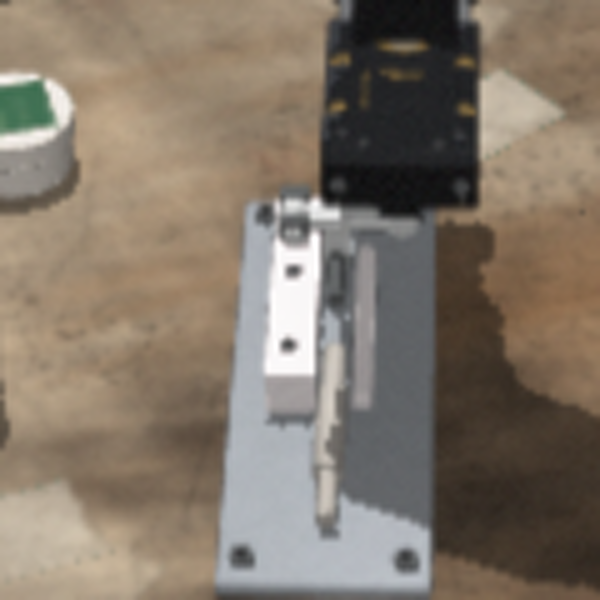

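```bash
python3 -c "
from h import *
goal([0,143],.085,G)"
```

```text
t 10.4667 shift [-0.03219  0.2222   0.0323 ] turn [ 0.0008  0.0008 -0.0021] ft [-9.58  0.71 21.7 ] w 0.0009
```

Emit:
{"api": "arm_command", "payload": {"commands": [[0,[0,0,-0.015],[0,0,0]],[0,[0,0.01,-0.04],[0,0,0]],[0,[-0.003,0.035,-0.05],[0,0,0]],[0,[-0.008,0.07,-0.05],[0,0,0]],[0,[-0.014,0.105,-0.05],[0,0,0]],[0,[-0.02,0.14,-0.05],[0,0,0]],[0,[-0.026,0.175,-0.05],[0,0,0]],[0,[-0.03,0.205,-0.045],[0,0,0]],[0,[-0.032,0.222,-0.03],[0,0,0]],[0,[-0.032,0.222,-0.01],[0,0,0]]], "squeeze": 40}}

```text
time: 11.3
ee_pos: [0.5449, 0.1737, 0.1261]
eef_rot: [-0.074, 0.997, 0.002, 0.002]
ft_force: [1.7, 0.6, -0.4]
width: 0.0003
```

```bash
python3 -c "
from h import *
from bench import *
import pickle
c=camera('side');c=camera('side');
s=read_state();c=camera('wrist');cv2.imwrite('pics/w9.png',c['pixels'][:,:,::-1])
pickle.dump(wristcam(c,s),open('w9.pkl','wb'))
gpos(G);goal([0,143],.085,G)"
```

```text
t 11.45 gauge pos mm [ -1.44 142.56 124.16] F gauge [ 0.66  0.12 -0.01] w mm 0.46
t 11.45 shift [-0.00155  0.00049  0.03916] turn [-0.0012 -0.0028 -0.0016] ft [ 0.63  0.22 -0.01] w 0.0005
```

View pics/w9.png

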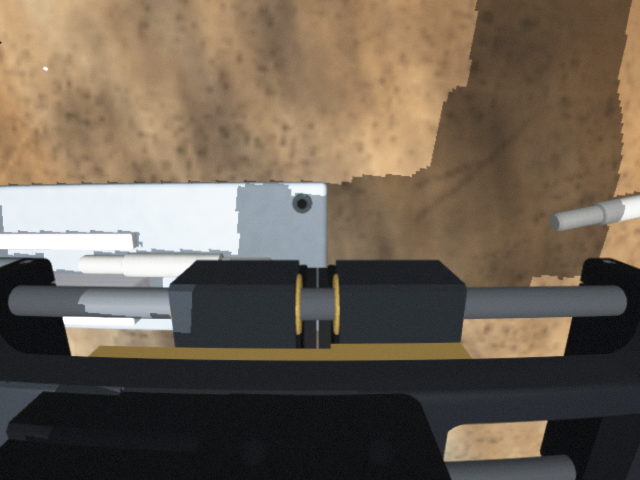

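Emit:
{"api": "arm_command", "payload": {"commands": [[0,[-0.0015,0,0.008],[0,0,0]],[0,[-0.0015,0,0.016],[0,0,0]],[0,[-0.0015,0,0.024],[0,0,0]],[0,[-0.0015,0,0.032],[0,0,0]],[0,[-0.0015,0,0.037],[0,0,0]],[0,[-0.0015,0,0.039],[0,0,0]],[0,[-0.0015,-0.003,0.039],[0,0,0]],[0,[-0.0015,-0.006,0.039],[0,0,0]],[0,[-0.0015,-0.007,0.039],[0,0,0]],[0,[-0.0015,-0.007,0.039],[0,0,0]]]}}

```text
time: 12.28
ee_pos: [0.5476, 0.1605, 0.0867]
eef_rot: [-0.071, 0.998, 0.0, 0.0]
ft_force: [0.4, 0.8, -0.1]
width: 0.0006
```

```bash
python3 -c "
from h import *
from bench import *
gpos(G)
c=camera('side');cv2.imwrite('pics/s10.png',cv2.resize(c['pixels'][190:310,250:370,::-1],None,fx=5,fy=5,interpolation=2))
gpos(G)"
```

```text
t 12.28 gauge pos mm [  1.21 135.33  86.66] F gauge [ 0.46  0.73 -0.11] w mm 0.57
t 12.33 gauge pos mm [  1.17 135.65  86.62] F gauge [-0.8   0.03  0.41] w mm 0.36
```

View pics/s10.png

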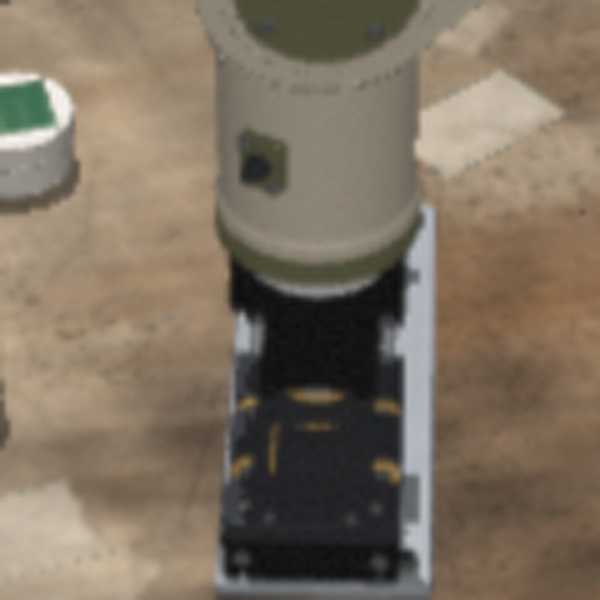

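Emit:
{"api": "arm_command", "payload": {"commands": [[0,[0.001,-0.002,0.002],[0,0,0]],[0,[0.001,-0.005,0.002],[0,0,0]],[0,[0.001,-0.009,0.002],[0,0,0]],[0,[0.001,-0.013,0.002],[0,0,0]],[0,[0.001,-0.017,0.002],[0,0,0]],[0,[0.001,-0.021,0.002],[0,0,0]],[0,[0.001,-0.025,0.002],[0,0,0]],[0,[0.001,-0.029,0.002],[0,0,0]],[0,[0.001,-0.032,0.002],[0,0,0]],[0,[0.001,-0.035,0.002],[0,0,0]]]}}

```text
time: 13.17
ee_pos: [0.5513, 0.1259, 0.0843]
eef_rot: [-0.071, 0.997, 0.0, 0.0]
ft_force: [0.1, 0.3, 0.1]
width: 0.0004
```

```bash
python3 -c "
from h import *
from bench import *
import pickle
gpos(G)
c=camera('side');
s=read_state();c=camera('wrist');cv2.imwrite('pics/w11.png',c['pixels'][:,:,::-1])
pickle.dump(wristcam(c,s),open('w11.pkl','wb'))
gpos(G)"
```

```text
t 13.17 gauge pos mm [ -0.11 100.59  84.28] F gauge [0.13 0.31 0.09] w mm 0.4
t 13.27 gauge pos mm [ -0.11 100.24  84.26] F gauge [-0.38  0.27 -0.38] w mm 0.51
```

View pics/w11.png

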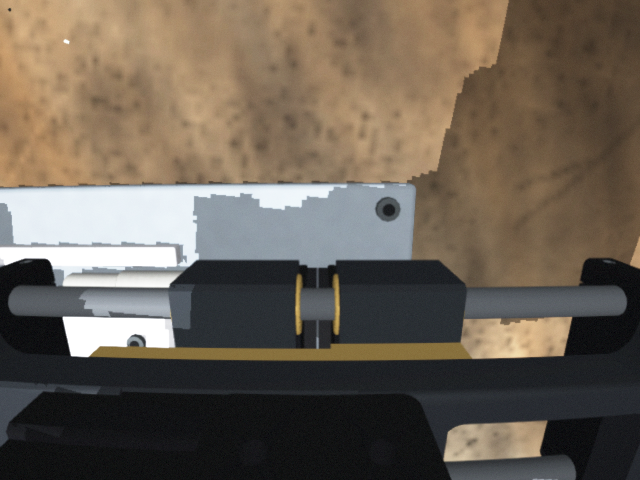

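```bash
python3 -c "
from h import *
import pickle
im=cv2.imread('pics/w11.png')[240:360,40:200];cv2.imwrite('pics/w11c.png',cv2.resize(im,None,fx=5,fy=5,interpolation=2))
c=pickle.load(open('w11.pkl','rb'))
f=lambda P:((proj(c,g2w(G,P))-[40,240]+.4)*5).round(0).tolist()
for y in (-20,-24,-28,-32,-36,-40): print(y,f([[0,y,17.5],[-5,y,22]]))
print(f([[-20,30,17],[8,35,36],[-10,30,17]]))
"
```

```text
-20 [[221.0, 222.0], [184.0, 192.0]]
-24 [[185.0, 222.0], [147.0, 192.0]]
-28 [[150.0, 221.0], [110.0, 192.0]]
-32 [[114.0, 221.0], [74.0, 191.0]]
-36 [[79.0, 220.0], [38.0, 191.0]]
-40 [[45.0, 220.0], [3.0, 190.0]]
[[669.0, 35.0], [673.0, 384.0], [680.0, 131.0]]
```

View pics/w11c.png

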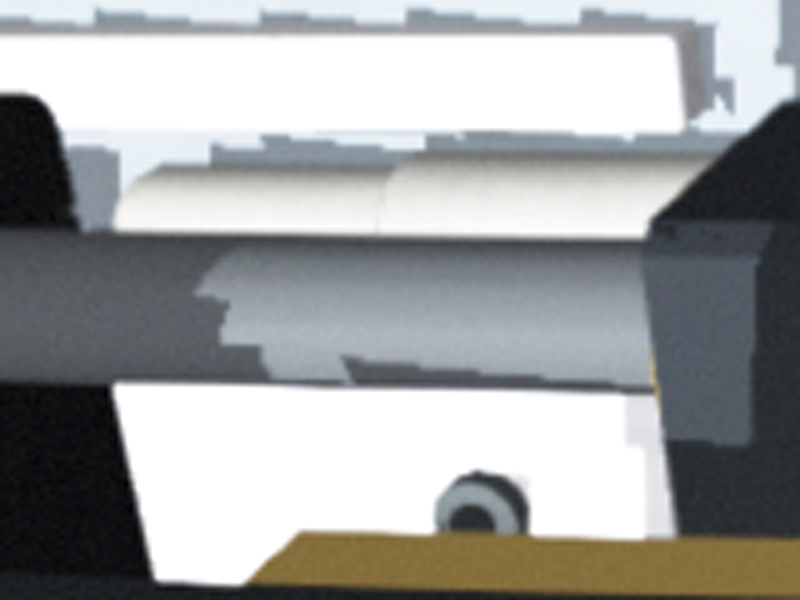

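Emit:
{"api": "arm_command", "payload": {"commands": [[0,[0,-0.002,0],[0,0,0]],[0,[0,-0.004,0],[0,0,0]],[0,[0,-0.006,0],[0,0,0]],[0,[0,-0.008,0],[0,0,0]],[0,[0,-0.0095,0],[0,0,0]],[0,[0,-0.0105,0],[0,0,0]],[0,[0,-0.0115,0],[0,0,0]],[0,[0,-0.012,0],[0,0,0]],[0,[0,-0.0125,0],[0,0,0]],[0,[0,-0.013,0],[0,0,0]]]}}

```text
time: 14.1
ee_pos: [0.553, 0.1134, 0.0843]
eef_rot: [-0.071, 0.997, 0.0, 0.0]
ft_force: [-0.1, 1.1, -0.5]
width: 0.0006
```

```bash
python3 -c "
from h import *
from bench import *
import pickle
gpos(G)
s=read_state();c=camera('wrist');cv2.imwrite('pics/w12.png',cv2.resize(c['pixels'][240:360,0:160,::-1],None,fx=5,fy=5,interpolation=2))
pickle.dump(wristcam(c,s),open('w12.pkl','wb'))
gpos(G)"
```

```text
t 14.10 gauge pos mm [-0.15 87.95 84.25] F gauge [ 0.05  1.05 -0.47] w mm 0.56
t 14.15 gauge pos mm [-0.14 87.97 84.27] F gauge [-0.67  0.65 -0.3 ] w mm 0.29
```

View pics/w12.png

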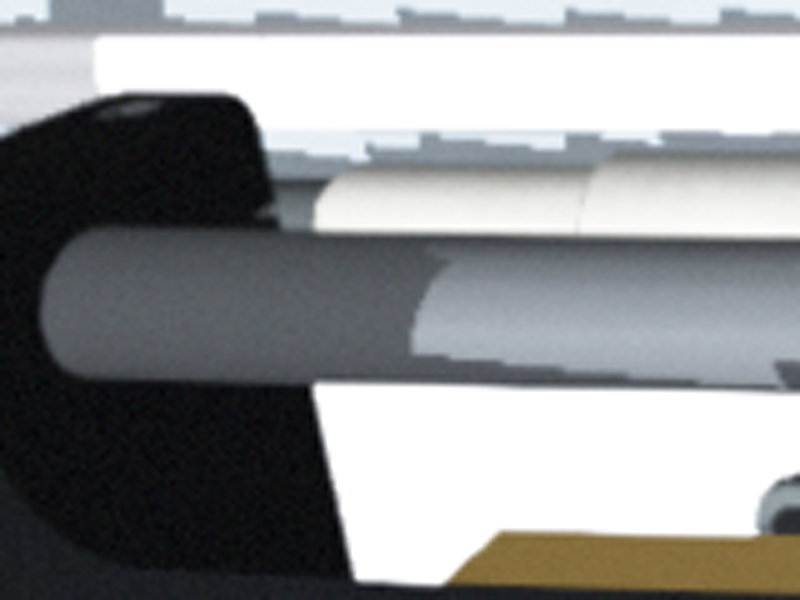

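Emit:
{"api": "arm_command", "payload": {"commands": [[0,[0,-0.0004,0],[0,0,0]],[0,[0,-0.0008,0],[0,0,0]],[0,[0,-0.001,0],[0,0,0]],[0,[0,-0.0012,0],[0,0,0]],[0,[0,-0.0014,0],[0,0,0]],[0,[0,-0.0016,0],[0,0,0]],[0,[0,-0.0017,0],[0,0,0]],[0,[0,-0.0018,0],[0,0,0]],[0,[0,-0.0019,0],[0,0,0]],[0,[0,-0.002,0],[0,0,0]]]}}

```text
time: 14.98
ee_pos: [0.5533, 0.1114, 0.0843]
eef_rot: [-0.071, 0.997, 0.0, 0.0]
ft_force: [-1.2, 3.6, 0.7]
width: 0.0001
```

```bash
python3 -c "
from h import *
gpos(G)"
```

```text
t 14.98 gauge pos mm [-0.15 85.93 84.26] F gauge [-0.65  3.78  0.73] w mm 0.14
```

Emit:
{"api": "arm_command", "payload": {"commands": [[0,[0,-0.0001,0],[0,0,0]],[0,[0,-0.0002,0],[0,0,0]],[0,[0,-0.0003,0],[0,0,0]],[0,[0,-0.0004,0],[0,0,0]],[0,[0,-0.0005,0],[0,0,0]],[0,[0,-0.0006,0],[0,0,0]],[0,[0,-0.0006,0],[0,0,0]],[0,[0,-0.0006,0],[0,0,0]],[0,[0,-0.0006,0],[0,0,0]],[0,[0,-0.0006,0],[0,0,0]]]}}

```text
time: 15.82
ee_pos: [0.5534, 0.1108, 0.0843]
eef_rot: [-0.071, 0.997, 0.0, 0.0]
ft_force: [-0.3, 2.4, 1.0]
width: 0.0006
```

```bash
python3 -c "
from h import *
gpos(G)"
```

```text
t 15.82 gauge pos mm [-0.14 85.3  84.26] F gauge [0.08 2.4  1.02] w mm 0.65
```

Emit:
{"api": "arm_command", "payload": {"commands": [[0,[0,-0.0001,0],[0,0,0]],[0,[0,-0.0002,0],[0,0,0]],[0,[0,-0.0003,0],[0,0,0]],[0,[0,-0.0004,0],[0,0,0]],[0,[0,-0.0005,0],[0,0,0]],[0,[0,-0.0006,0],[0,0,0]],[0,[0,-0.0006,0],[0,0,0]],[0,[0,-0.0006,0],[0,0,0]],[0,[0,-0.0006,0],[0,0,0]],[0,[0,-0.0006,0],[0,0,0]]]}}

```text
time: 16.65
ee_pos: [0.5535, 0.1102, 0.0843]
eef_rot: [-0.071, 0.997, 0.0, 0.0]
ft_force: [-0.5, 3.6, 1.4]
width: 0.0004
```

Emit:
{"api": "arm_command", "payload": {"commands": [[0,[0,-0.0001,0],[0,0,0]],[0,[0,-0.0002,0],[0,0,0]],[0,[0,-0.0003,0],[0,0,0]],[0,[0,-0.0003,0],[0,0,0]],[0,[0,-0.0004,0],[0,0,0]],[0,[0,-0.0004,0],[0,0,0]],[0,[0,-0.0005,0],[0,0,0]],[0,[0,-0.0005,0],[0,0,0]],[0,[0,-0.0006,0],[0,0,0]],[0,[0,-0.0006,0],[0,0,0]]]}}

```text
time: 17.48
ee_pos: [0.5536, 0.1096, 0.0843]
eef_rot: [-0.071, 0.997, 0.0, 0.0]
ft_force: [-0.0, 3.3, 0.9]
width: 0.0005
```

Emit:
{"api": "arm_command", "payload": {"commands": [[0,[0,-0.0001,0],[0,0,0]],[0,[0,-0.0002,0],[0,0,0]],[0,[0,-0.0003,0],[0,0,0]],[0,[0,-0.0003,0],[0,0,0]],[0,[0,-0.0004,0],[0,0,0]],[0,[0,-0.0004,0],[0,0,0]],[0,[0,-0.0005,0],[0,0,0]],[0,[0,-0.0005,0],[0,0,0]],[0,[0,-0.0006,0],[0,0,0]],[0,[0,-0.0006,0],[0,0,0]]]}}

```text
time: 18.32
ee_pos: [0.5536, 0.109, 0.0842]
eef_rot: [-0.071, 0.997, 0.0, -0.0]
ft_force: [-0.0, 3.7, 0.8]
width: 0.0003
```

Emit:
{"api": "arm_command", "payload": {"commands": [[0,[0,-0.0001,0],[0,0,0]],[0,[0,-0.0002,0],[0,0,0]],[0,[0,-0.0003,0],[0,0,0]],[0,[0,-0.0003,0],[0,0,0]],[0,[0,-0.0004,0],[0,0,0]],[0,[0,-0.0004,0],[0,0,0]],[0,[0,-0.0005,0],[0,0,0]],[0,[0,-0.0005,0],[0,0,0]],[0,[0,-0.0006,0],[0,0,0]],[0,[0,-0.0006,0],[0,0,0]]]}}

```text
time: 19.15
ee_pos: [0.5537, 0.1084, 0.0842]
eef_rot: [-0.071, 0.997, 0.0, -0.0]
ft_force: [-0.5, 3.3, 0.2]
width: 0.0007
```

Emit:
{"api": "arm_command", "payload": {"commands": [[0,[0,-0.0001,0],[0,0,0]],[0,[0,-0.0002,0],[0,0,0]],[0,[0,-0.0003,0],[0,0,0]],[0,[0,-0.0003,0],[0,0,0]],[0,[0,-0.0004,0],[0,0,0]],[0,[0,-0.0004,0],[0,0,0]],[0,[0,-0.0005,0],[0,0,0]],[0,[0,-0.0005,0],[0,0,0]],[0,[0,-0.0006,0],[0,0,0]],[0,[0,-0.0006,0],[0,0,0]]]}}

```text
time: 19.98
ee_pos: [0.5538, 0.1079, 0.0842]
eef_rot: [-0.071, 0.997, 0.0, 0.0]
ft_force: [-0.5, 3.2, 0.9]
width: 0.0004
```

Emit:
{"api": "arm_command", "payload": {"commands": [[0,[0,-0.0001,0],[0,0,0]],[0,[0,-0.0002,0],[0,0,0]],[0,[0,-0.0003,0],[0,0,0]],[0,[0,-0.0003,0],[0,0,0]],[0,[0,-0.0004,0],[0,0,0]],[0,[0,-0.0004,0],[0,0,0]],[0,[0,-0.0005,0],[0,0,0]],[0,[0,-0.0005,0],[0,0,0]],[0,[0,-0.0006,0],[0,0,0]],[0,[0,-0.0006,0],[0,0,0]]]}}

```text
time: 20.82
ee_pos: [0.5539, 0.1073, 0.0842]
eef_rot: [-0.071, 0.997, 0.0, -0.0]
ft_force: [0.1, 4.4, 0.9]
width: 0.0004
```

Emit:
{"api": "arm_command", "payload": {"commands": [[0,[0,-0.0001,0],[0,0,0]],[0,[0,-0.0002,0],[0,0,0]],[0,[0,-0.0003,0],[0,0,0]],[0,[0,-0.0003,0],[0,0,0]],[0,[0,-0.0004,0],[0,0,0]],[0,[0,-0.0004,0],[0,0,0]],[0,[0,-0.0005,0],[0,0,0]],[0,[0,-0.0005,0],[0,0,0]],[0,[0,-0.0006,0],[0,0,0]],[0,[0,-0.0006,0],[0,0,0]]]}}

```text
time: 21.65
ee_pos: [0.554, 0.1067, 0.0842]
eef_rot: [-0.071, 0.997, 0.0, -0.0]
ft_force: [-1.0, 4.3, 1.8]
width: 0.0003
```

Emit:
{"api": "arm_command", "payload": {"commands": [[0,[0,-0.0001,0],[0,0,0]],[0,[0,-0.0002,0],[0,0,0]],[0,[0,-0.0003,0],[0,0,0]],[0,[0,-0.0003,0],[0,0,0]],[0,[0,-0.0004,0],[0,0,0]],[0,[0,-0.0004,0],[0,0,0]],[0,[0,-0.0005,0],[0,0,0]],[0,[0,-0.0005,0],[0,0,0]],[0,[0,-0.0006,0],[0,0,0]],[0,[0,-0.0006,0],[0,0,0]]]}}

```text
time: 22.48
ee_pos: [0.5541, 0.106, 0.0842]
eef_rot: [-0.071, 0.997, 0.0, 0.0]
ft_force: [-1.2, 2.4, 1.7]
width: 0.0005
```

Emit:
{"api": "arm_command", "payload": {"commands": [[0,[0,-0.0001,0],[0,0,0]],[0,[0,-0.0002,0],[0,0,0]],[0,[0,-0.0003,0],[0,0,0]],[0,[0,-0.0003,0],[0,0,0]],[0,[0,-0.0004,0],[0,0,0]],[0,[0,-0.0004,0],[0,0,0]],[0,[0,-0.0005,0],[0,0,0]],[0,[0,-0.0005,0],[0,0,0]],[0,[0,-0.0006,0],[0,0,0]],[0,[0,-0.0006,0],[0,0,0]]]}}

```text
time: 23.32
ee_pos: [0.5542, 0.1055, 0.0843]
eef_rot: [-0.071, 0.997, 0.0, 0.0]
ft_force: [-0.5, 2.9, 0.4]
width: 0.0005
```

Emit:
{"api": "arm_command", "payload": {"commands": [[0,[0,-0.0001,0],[0,0,0]],[0,[0,-0.0002,0],[0,0,0]],[0,[0,-0.0003,0],[0,0,0]],[0,[0,-0.0003,0],[0,0,0]],[0,[0,-0.0004,0],[0,0,0]],[0,[0,-0.0004,0],[0,0,0]],[0,[0,-0.0005,0],[0,0,0]],[0,[0,-0.0005,0],[0,0,0]],[0,[0,-0.0006,0],[0,0,0]],[0,[0,-0.0006,0],[0,0,0]]]}}

```text
time: 24.15
ee_pos: [0.5542, 0.1049, 0.0842]
eef_rot: [-0.071, 0.997, 0.0, 0.0]
ft_force: [-0.2, 3.5, 1.0]
width: 0.0004
```

Emit:
{"api": "arm_command", "payload": {"commands": [[0,[0,-0.0001,0],[0,0,0]],[0,[0,-0.0002,0],[0,0,0]],[0,[0,-0.0003,0],[0,0,0]],[0,[0,-0.0003,0],[0,0,0]],[0,[0,-0.0004,0],[0,0,0]],[0,[0,-0.0004,0],[0,0,0]],[0,[0,-0.0005,0],[0,0,0]],[0,[0,-0.0005,0],[0,0,0]],[0,[0,-0.0006,0],[0,0,0]],[0,[0,-0.0006,0],[0,0,0]]]}}

```text
time: 24.98
ee_pos: [0.5543, 0.1043, 0.0842]
eef_rot: [-0.071, 0.997, 0.0, 0.0]
ft_force: [-0.2, 3.5, 1.3]
width: 0.0003
```

Emit:
{"api": "arm_command", "payload": {"commands": [[0,[0,-0.0001,0],[0,0,0]],[0,[0,-0.0002,0],[0,0,0]],[0,[0,-0.0003,0],[0,0,0]],[0,[0,-0.0003,0],[0,0,0]],[0,[0,-0.0004,0],[0,0,0]],[0,[0,-0.0004,0],[0,0,0]],[0,[0,-0.0005,0],[0,0,0]],[0,[0,-0.0005,0],[0,0,0]],[0,[0,-0.0006,0],[0,0,0]],[0,[0,-0.0006,0],[0,0,0]]]}}

```text
time: 25.82
ee_pos: [0.5544, 0.1037, 0.0842]
eef_rot: [-0.071, 0.997, 0.0, -0.0]
ft_force: [-0.4, 4.2, 0.2]
width: 0.0007
```

Emit:
{"api": "arm_command", "payload": {"commands": [[0,[0,-0.0001,0],[0,0,0]],[0,[0,-0.0002,0],[0,0,0]],[0,[0,-0.0003,0],[0,0,0]],[0,[0,-0.0003,0],[0,0,0]],[0,[0,-0.0004,0],[0,0,0]],[0,[0,-0.0004,0],[0,0,0]],[0,[0,-0.0005,0],[0,0,0]],[0,[0,-0.0005,0],[0,0,0]],[0,[0,-0.0006,0],[0,0,0]],[0,[0,-0.0006,0],[0,0,0]]]}}

```text
time: 26.65
ee_pos: [0.5545, 0.1031, 0.0842]
eef_rot: [-0.071, 0.997, 0.0, 0.0]
ft_force: [-1.0, 3.4, 0.9]
width: 0.0004
```

Emit:
{"api": "arm_command", "payload": {"commands": [[0,[0,-0.0001,0],[0,0,0]],[0,[0,-0.0002,0],[0,0,0]],[0,[0,-0.0003,0],[0,0,0]],[0,[0,-0.0003,0],[0,0,0]],[0,[0,-0.0004,0],[0,0,0]],[0,[0,-0.0004,0],[0,0,0]],[0,[0,-0.0005,0],[0,0,0]],[0,[0,-0.0005,0],[0,0,0]],[0,[0,-0.0006,0],[0,0,0]],[0,[0,-0.0006,0],[0,0,0]]]}}

```text
time: 27.48
ee_pos: [0.5546, 0.1025, 0.0842]
eef_rot: [-0.071, 0.997, 0.0, 0.0]
ft_force: [-0.4, 3.6, 1.4]
width: 0.0008
```

```bash
python3 -c "
from h import *
gpos(G)"
```

```text
t 27.48 gauge pos mm [-0.18 76.93 84.25] F gauge [0.12 3.66 1.39] w mm 0.81
```

Emit:
{"api": "arm_command", "payload": {"commands": [[0,[0,-0.0001,0],[0,0,0]],[0,[0,-0.0002,0],[0,0,0]],[0,[0,-0.0003,0],[0,0,0]],[0,[0,-0.0003,0],[0,0,0]],[0,[0,-0.0004,0],[0,0,0]],[0,[0,-0.0004,0],[0,0,0]],[0,[0,-0.0005,0],[0,0,0]],[0,[0,-0.0005,0],[0,0,0]],[0,[0,-0.0006,0],[0,0,0]],[0,[0,-0.0006,0],[0,0,0]]]}}

```text
time: 28.32
ee_pos: [0.5547, 0.1019, 0.0843]
eef_rot: [-0.071, 0.997, 0.0, 0.0]
ft_force: [-0.7, 3.6, 1.5]
width: 0.0004
```

Emit:
{"api": "arm_command", "payload": {"commands": [[0,[0,-0.0001,0],[0,0,0]],[0,[0,-0.0002,0],[0,0,0]],[0,[0,-0.0003,0],[0,0,0]],[0,[0,-0.0003,0],[0,0,0]],[0,[0,-0.0004,0],[0,0,0]],[0,[0,-0.0004,0],[0,0,0]],[0,[0,-0.0005,0],[0,0,0]],[0,[0,-0.0005,0],[0,0,0]],[0,[0,-0.0006,0],[0,0,0]],[0,[0,-0.0006,0],[0,0,0]]]}}

```text
time: 29.15
ee_pos: [0.5548, 0.1013, 0.0842]
eef_rot: [-0.071, 0.997, 0.0, 0.0]
ft_force: [-1.2, 3.0, 1.4]
width: 0.0004
```

Emit:
{"api": "arm_command", "payload": {"commands": [[0,[0,-0.0001,0],[0,0,0]],[0,[0,-0.0002,0],[0,0,0]],[0,[0,-0.0003,0],[0,0,0]],[0,[0,-0.0003,0],[0,0,0]],[0,[0,-0.0004,0],[0,0,0]],[0,[0,-0.0004,0],[0,0,0]],[0,[0,-0.0005,0],[0,0,0]],[0,[0,-0.0005,0],[0,0,0]],[0,[0,-0.0006,0],[0,0,0]],[0,[0,-0.0006,0],[0,0,0]]]}}

```text
time: 29.98
ee_pos: [0.5549, 0.1007, 0.0843]
eef_rot: [-0.071, 0.997, 0.0, 0.0]
ft_force: [-1.4, 3.6, 0.5]
width: 0.0004
```

Emit:
{"api": "arm_command", "payload": {"commands": [[0,[0,-0.0001,0],[0,0,0]],[0,[0,-0.0002,0],[0,0,0]],[0,[0,-0.0003,0],[0,0,0]],[0,[0,-0.0003,0],[0,0,0]],[0,[0,-0.0004,0],[0,0,0]],[0,[0,-0.0004,0],[0,0,0]],[0,[0,-0.0005,0],[0,0,0]],[0,[0,-0.0005,0],[0,0,0]],[0,[0,-0.0006,0],[0,0,0]],[0,[0,-0.0006,0],[0,0,0]]]}}

```text
time: 30.82
ee_pos: [0.5549, 0.1001, 0.0843]
eef_rot: [-0.071, 0.997, 0.0, 0.0]
ft_force: [-0.3, 3.4, 1.6]
width: 0.0007
```

Emit:
{"api": "arm_command", "payload": {"commands": [[0,[0,-0.0001,0],[0,0,0]],[0,[0,-0.0002,0],[0,0,0]],[0,[0,-0.0003,0],[0,0,0]],[0,[0,-0.0003,0],[0,0,0]],[0,[0,-0.0004,0],[0,0,0]],[0,[0,-0.0004,0],[0,0,0]],[0,[0,-0.0005,0],[0,0,0]],[0,[0,-0.0005,0],[0,0,0]],[0,[0,-0.0006,0],[0,0,0]],[0,[0,-0.0006,0],[0,0,0]]]}}

```text
time: 31.65
ee_pos: [0.555, 0.0995, 0.0842]
eef_rot: [-0.071, 0.997, 0.0, 0.0]
ft_force: [-0.8, 3.0, 0.7]
width: 0.0001
```

Emit:
{"api": "arm_command", "payload": {"commands": [[0,[0,-0.0001,0],[0,0,0]],[0,[0,-0.0002,0],[0,0,0]],[0,[0,-0.0003,0],[0,0,0]],[0,[0,-0.0003,0],[0,0,0]],[0,[0,-0.0004,0],[0,0,0]],[0,[0,-0.0004,0],[0,0,0]],[0,[0,-0.0005,0],[0,0,0]],[0,[0,-0.0005,0],[0,0,0]],[0,[0,-0.0006,0],[0,0,0]],[0,[0,-0.0006,0],[0,0,0]]]}}

```text
time: 32.48
ee_pos: [0.5551, 0.0989, 0.0842]
eef_rot: [-0.071, 0.997, 0.0, -0.0]
ft_force: [-1.4, 3.7, 1.0]
width: 0.0002
```

Emit:
{"api": "arm_command", "payload": {"commands": [[0,[0,-0.0001,0],[0,0,0]],[0,[0,-0.0002,0],[0,0,0]],[0,[0,-0.0003,0],[0,0,0]],[0,[0,-0.0003,0],[0,0,0]],[0,[0,-0.0004,0],[0,0,0]],[0,[0,-0.0004,0],[0,0,0]],[0,[0,-0.0005,0],[0,0,0]],[0,[0,-0.0005,0],[0,0,0]],[0,[0,-0.0006,0],[0,0,0]],[0,[0,-0.0006,0],[0,0,0]]]}}

```text
time: 33.32
ee_pos: [0.5552, 0.0983, 0.0842]
eef_rot: [-0.071, 0.997, 0.0, 0.0]
ft_force: [-0.0, 3.9, 0.8]
width: 0.0006
```

Emit:
{"api": "arm_command", "payload": {"commands": [[0,[0,-0.0001,0],[0,0,0]],[0,[0,-0.0002,0],[0,0,0]],[0,[0,-0.0003,0],[0,0,0]],[0,[0,-0.0003,0],[0,0,0]],[0,[0,-0.0004,0],[0,0,0]],[0,[0,-0.0004,0],[0,0,0]],[0,[0,-0.0005,0],[0,0,0]],[0,[0,-0.0005,0],[0,0,0]],[0,[0,-0.0006,0],[0,0,0]],[0,[0,-0.0006,0],[0,0,0]]]}}

```text
time: 34.15
ee_pos: [0.5553, 0.0978, 0.0843]
eef_rot: [-0.071, 0.997, 0.0, 0.0]
ft_force: [-0.5, 3.4, 1.0]
width: 0.0007
```

Emit:
{"api": "arm_command", "payload": {"commands": [[0,[0,-0.0001,0],[0,0,0]],[0,[0,-0.0002,0],[0,0,0]],[0,[0,-0.0003,0],[0,0,0]],[0,[0,-0.0003,0],[0,0,0]],[0,[0,-0.0004,0],[0,0,0]],[0,[0,-0.0004,0],[0,0,0]],[0,[0,-0.0005,0],[0,0,0]],[0,[0,-0.0005,0],[0,0,0]],[0,[0,-0.0006,0],[0,0,0]],[0,[0,-0.0006,0],[0,0,0]]]}}

```text
time: 34.98
ee_pos: [0.5553, 0.0972, 0.0842]
eef_rot: [-0.071, 0.997, 0.0, 0.0]
ft_force: [-0.5, 3.9, 1.3]
width: 0.0005
```

Emit:
{"api": "arm_command", "payload": {"commands": [[0,[0,-0.0001,0],[0,0,0]],[0,[0,-0.0002,0],[0,0,0]],[0,[0,-0.0003,0],[0,0,0]],[0,[0,-0.0003,0],[0,0,0]],[0,[0,-0.0004,0],[0,0,0]],[0,[0,-0.0004,0],[0,0,0]],[0,[0,-0.0005,0],[0,0,0]],[0,[0,-0.0005,0],[0,0,0]],[0,[0,-0.0006,0],[0,0,0]],[0,[0,-0.0006,0],[0,0,0]]]}}

```text
time: 35.82
ee_pos: [0.5554, 0.0966, 0.0842]
eef_rot: [-0.071, 0.997, 0.0, -0.0]
ft_force: [-0.9, 2.8, -0.2]
width: 0.0003
```

Emit:
{"api": "arm_command", "payload": {"commands": [[0,[0,-0.0001,0],[0,0,0]],[0,[0,-0.0002,0],[0,0,0]],[0,[0,-0.0003,0],[0,0,0]],[0,[0,-0.0003,0],[0,0,0]],[0,[0,-0.0004,0],[0,0,0]],[0,[0,-0.0004,0],[0,0,0]],[0,[0,-0.0005,0],[0,0,0]],[0,[0,-0.0005,0],[0,0,0]],[0,[0,-0.0006,0],[0,0,0]],[0,[0,-0.0006,0],[0,0,0]]]}}

```text
time: 36.65
ee_pos: [0.5555, 0.096, 0.0842]
eef_rot: [-0.071, 0.997, 0.0, -0.0]
ft_force: [-0.5, 3.5, 1.4]
width: 0.0006
```

Emit:
{"api": "arm_command", "payload": {"commands": [[0,[0,-0.0001,0],[0,0,0]],[0,[0,-0.0002,0],[0,0,0]],[0,[0,-0.0003,0],[0,0,0]],[0,[0,-0.0003,0],[0,0,0]],[0,[0,-0.0004,0],[0,0,0]],[0,[0,-0.0004,0],[0,0,0]],[0,[0,-0.0005,0],[0,0,0]],[0,[0,-0.0005,0],[0,0,0]],[0,[0,-0.0006,0],[0,0,0]],[0,[0,-0.0006,0],[0,0,0]]]}}

```text
time: 37.48
ee_pos: [0.5556, 0.0954, 0.0843]
eef_rot: [-0.071, 0.997, 0.0, 0.0]
ft_force: [-0.1, 4.0, 1.2]
width: 0.0004
```

Emit:
{"api": "arm_command", "payload": {"commands": [[0,[0,-0.0001,0],[0,0,0]],[0,[0,-0.0002,0],[0,0,0]],[0,[0,-0.0003,0],[0,0,0]],[0,[0,-0.0003,0],[0,0,0]],[0,[0,-0.0004,0],[0,0,0]],[0,[0,-0.0004,0],[0,0,0]],[0,[0,-0.0005,0],[0,0,0]],[0,[0,-0.0005,0],[0,0,0]],[0,[0,-0.0006,0],[0,0,0]],[0,[0,-0.0006,0],[0,0,0]]]}}

```text
time: 38.32
ee_pos: [0.5557, 0.0948, 0.0842]
eef_rot: [-0.071, 0.997, 0.0, 0.0]
ft_force: [-1.4, 4.0, 1.6]
width: 0.0005
```

Emit:
{"api": "arm_command", "payload": {"commands": [[0,[0,-0.0001,0],[0,0,0]],[0,[0,-0.0002,0],[0,0,0]],[0,[0,-0.0003,0],[0,0,0]],[0,[0,-0.0003,0],[0,0,0]],[0,[0,-0.0004,0],[0,0,0]],[0,[0,-0.0004,0],[0,0,0]],[0,[0,-0.0005,0],[0,0,0]],[0,[0,-0.0005,0],[0,0,0]],[0,[0,-0.0006,0],[0,0,0]],[0,[0,-0.0006,0],[0,0,0]]]}}

```text
time: 39.15
ee_pos: [0.5558, 0.0942, 0.0842]
eef_rot: [-0.071, 0.997, 0.0, 0.0]
ft_force: [-0.3, 4.4, 0.5]
width: 0.0006
```

Emit:
{"api": "arm_command", "payload": {"commands": [[0,[0,-0.0001,0],[0,0,0]],[0,[0,-0.0002,0],[0,0,0]],[0,[0,-0.0003,0],[0,0,0]],[0,[0,-0.0003,0],[0,0,0]],[0,[0,-0.0004,0],[0,0,0]],[0,[0,-0.0004,0],[0,0,0]],[0,[0,-0.0005,0],[0,0,0]],[0,[0,-0.0005,0],[0,0,0]],[0,[0,-0.0006,0],[0,0,0]],[0,[0,-0.0006,0],[0,0,0]]]}}

```text
time: 39.98
ee_pos: [0.5559, 0.0936, 0.0843]
eef_rot: [-0.071, 0.997, 0.0, 0.0]
ft_force: [-0.6, 3.8, 2.1]
width: 0.0003
```

```bash
python3 -c "
from h import *
from bench import *
gpos(G)
c=camera('wrist');cv2.imwrite('pics/w13.png',c['pixels'][:,:,::-1])
c=camera('side');cv2.imwrite('pics/s13.png',cv2.resize(c['pixels'][190:310,250:370,::-1],None,fx=5,fy=5,interpolation=2))
"
```

```text
t 39.98 gauge pos mm [-0.19 67.93 84.25] F gauge [-0.01  3.82  2.08] w mm 0.34
```

View pics/w13.png

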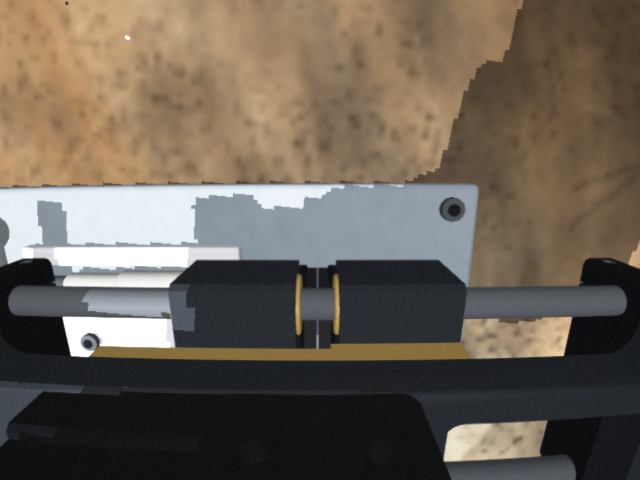

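View pics/s13.png

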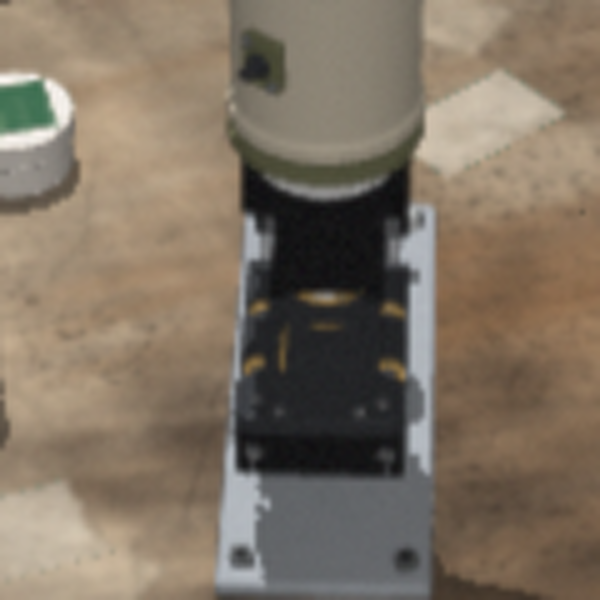

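Emit:
{"api": "arm_command", "payload": {"commands": [[0,[0,-0.0001,0],[0,0,0]],[0,[0,-0.0002,0],[0,0,0]],[0,[0,-0.0003,0],[0,0,0]],[0,[0,-0.0003,0],[0,0,0]],[0,[0,-0.0004,0],[0,0,0]],[0,[0,-0.0004,0],[0,0,0]],[0,[0,-0.0005,0],[0,0,0]],[0,[0,-0.0005,0],[0,0,0]],[0,[0,-0.0006,0],[0,0,0]],[0,[0,-0.0006,0],[0,0,0]]]}}

```text
time: 40.92
ee_pos: [0.5559, 0.093, 0.0842]
eef_rot: [-0.071, 0.997, 0.0, 0.0]
ft_force: [-1.1, 3.2, 0.5]
width: 0.0003
```

Emit:
{"api": "arm_command", "payload": {"commands": [[0,[0,-0.0001,0],[0,0,0]],[0,[0,-0.0002,0],[0,0,0]],[0,[0,-0.0003,0],[0,0,0]],[0,[0,-0.0003,0],[0,0,0]],[0,[0,-0.0004,0],[0,0,0]],[0,[0,-0.0004,0],[0,0,0]],[0,[0,-0.0005,0],[0,0,0]],[0,[0,-0.0005,0],[0,0,0]],[0,[0,-0.0006,0],[0,0,0]],[0,[0,-0.0006,0],[0,0,0]]]}}

```text
time: 41.75
ee_pos: [0.556, 0.0924, 0.0842]
eef_rot: [-0.071, 0.997, 0.0, 0.0]
ft_force: [0.1, 3.8, 1.3]
width: 0.0005
```

Emit:
{"api": "arm_command", "payload": {"commands": [[0,[0,-0.0001,0],[0,0,0]],[0,[0,-0.0002,0],[0,0,0]],[0,[0,-0.0003,0],[0,0,0]],[0,[0,-0.0003,0],[0,0,0]],[0,[0,-0.0004,0],[0,0,0]],[0,[0,-0.0004,0],[0,0,0]],[0,[0,-0.0005,0],[0,0,0]],[0,[0,-0.0005,0],[0,0,0]],[0,[0,-0.0006,0],[0,0,0]],[0,[0,-0.0006,0],[0,0,0]]]}}

```text
time: 42.58
ee_pos: [0.5561, 0.0918, 0.0842]
eef_rot: [-0.071, 0.997, 0.0, 0.0]
ft_force: [0.2, 3.7, 2.0]
width: 0.0003
```

Emit:
{"api": "arm_command", "payload": {"commands": [[0,[0,-0.0001,0],[0,0,0]],[0,[0,-0.0002,0],[0,0,0]],[0,[0,-0.0003,0],[0,0,0]],[0,[0,-0.0003,0],[0,0,0]],[0,[0,-0.0004,0],[0,0,0]],[0,[0,-0.0004,0],[0,0,0]],[0,[0,-0.0005,0],[0,0,0]],[0,[0,-0.0005,0],[0,0,0]],[0,[0,-0.0006,0],[0,0,0]],[0,[0,-0.0006,0],[0,0,0]]]}}

```text
time: 43.42
ee_pos: [0.5562, 0.0912, 0.0842]
eef_rot: [-0.071, 0.997, 0.0, 0.0]
ft_force: [-0.9, 3.0, 0.6]
width: 0.0003
```

Emit:
{"api": "arm_command", "payload": {"commands": [[0,[0,-0.0001,0],[0,0,0]],[0,[0,-0.0002,0],[0,0,0]],[0,[0,-0.0003,0],[0,0,0]],[0,[0,-0.0003,0],[0,0,0]],[0,[0,-0.0004,0],[0,0,0]],[0,[0,-0.0004,0],[0,0,0]],[0,[0,-0.0005,0],[0,0,0]],[0,[0,-0.0005,0],[0,0,0]],[0,[0,-0.0006,0],[0,0,0]],[0,[0,-0.0006,0],[0,0,0]]]}}

```text
time: 44.25
ee_pos: [0.5563, 0.0906, 0.0843]
eef_rot: [-0.071, 0.997, 0.0, 0.0]
ft_force: [-1.0, 3.1, 1.4]
width: 0.0006
```

Emit:
{"api": "arm_command", "payload": {"commands": [[0,[0,-0.0001,0],[0,0,0]],[0,[0,-0.0002,0],[0,0,0]],[0,[0,-0.0003,0],[0,0,0]],[0,[0,-0.0003,0],[0,0,0]],[0,[0,-0.0004,0],[0,0,0]],[0,[0,-0.0004,0],[0,0,0]],[0,[0,-0.0005,0],[0,0,0]],[0,[0,-0.0005,0],[0,0,0]],[0,[0,-0.0006,0],[0,0,0]],[0,[0,-0.0006,0],[0,0,0]]]}}

```text
time: 45.08
ee_pos: [0.5563, 0.0902, 0.0843]
eef_rot: [-0.071, 0.997, 0.0, 0.0]
ft_force: [-0.6, 4.2, 2.1]
width: 0.0005
```

```bash
python3 -c "
from h import *
gpos(G)"
```

```text
t 45.08 gauge pos mm [-0.21 64.46 84.25] F gauge [0.03 4.21 2.06] w mm 0.52
```

Emit:
{"api": "arm_command", "payload": {"commands": [[0,[0,-0.0001,0],[0,0,0]],[0,[0,-0.0002,0],[0,0,0]],[0,[0,-0.0003,0],[0,0,0]],[0,[0,-0.0003,0],[0,0,0]],[0,[0,-0.0004,0],[0,0,0]],[0,[0,-0.0004,0],[0,0,0]],[0,[0,-0.0004,0],[0,0,0]],[0,[0,-0.0004,0],[0,0,0]],[0,[0,-0.0004,0],[0,0,0]],[0,[0,-0.0004,0],[0,0,0]]]}}

```text
time: 45.92
ee_pos: [0.5563, 0.0901, 0.0842]
eef_rot: [-0.071, 0.997, 0.0, -0.0]
ft_force: [-0.7, 5.3, 1.0]
width: 0.0007
```

```bash
python3 -c "
from h import *
gpos(G)"
```

```text
t 45.92 gauge pos mm [-0.22 64.39 84.24] F gauge [0.07 5.37 1.  ] w mm 0.67
```

Emit:
{"api": "arm_command", "payload": {"commands": [[0,[0,-0.0001,0],[0,0,0]],[0,[0,-0.0002,0],[0,0,0]],[0,[0,-0.0003,0],[0,0,0]],[0,[0,-0.0004,0],[0,0,0]],[0,[0,-0.0005,0],[0,0,0]],[0,[0,-0.0006,0],[0,0,0]],[0,[0,-0.0006,0],[0,0,0]],[0,[0,-0.0006,0],[0,0,0]],[0,[0,-0.0006,0],[0,0,0]],[0,[0,-0.0006,0],[0,0,0]]]}}

```text
time: 46.75
ee_pos: [0.5564, 0.09, 0.0843]
eef_rot: [-0.071, 0.997, 0.001, -0.0]
ft_force: [-1.5, 7.2, 1.4]
width: 0.0002
```

```bash
python3 -c "
from h import *
gpos(G)"
```

```text
t 46.75 gauge pos mm [-0.2  64.29 84.25] F gauge [-0.44  7.37  1.45] w mm 0.15
```

Emit:
{"api": "arm_command", "payload": {"commands": [[0,[0,-0.0001,0],[0,0,0]],[0,[0,-0.0002,0],[0,0,0]],[0,[0,-0.0003,0],[0,0,0]],[0,[0,-0.0004,0],[0,0,0]],[0,[0,-0.0005,0],[0,0,0]],[0,[0,-0.0005,0],[0,0,0]],[0,[0,-0.0005,0],[0,0,0]],[0,[0,-0.0005,0],[0,0,0]],[0,[0,-0.0005,0],[0,0,0]],[0,[0,-0.0005,0],[0,0,0]]]}}

```text
time: 47.58
ee_pos: [0.5564, 0.0899, 0.0843]
eef_rot: [-0.072, 0.997, 0.001, -0.0]
ft_force: [-1.4, 8.2, 1.7]
width: 0.0003
```

```bash
python3 -c "
from h import *
gpos(G)"
```

```text
t 47.58 gauge pos mm [-0.19 64.23 84.26] F gauge [-0.2   8.3   1.68] w mm 0.33
```

Emit:
{"api": "arm_command", "payload": {"commands": [[0,[0,0.002,0],[0,0,0]],[0,[0,0.008,0],[0,0,0]],[0,[0,0.015,-0.005],[0,0,0]],[0,[0,0.015,-0.03],[0,0,0]],[10,[0.003,0.01,-0.06],[0,0,0]],[20,[0.01,-0.015,-0.075],[0,0,0]],[30,[0.018,-0.05,-0.08],[0,0,0]],[35,[0.025,-0.085,-0.08],[0,0,0]],[35,[0.033,-0.12,-0.08],[0,0,0]],[35,[0.033,-0.143,-0.08],[0,0,0]]], "squeeze": 15}}

```text
time: 48.42
ee_pos: [0.543, -0.0618, 0.1649]
eef_rot: [-0.069, 0.998, -0.001, 0.0]
ft_force: [0.9, 0.1, 0.1]
width: 0.0279
```

```bash
python3 -c "
from h import *
from bench import *
import pickle
for i in range(2): c=camera('side')
cv2.imwrite('pics/s14.png',cv2.resize(c['pixels'][190:310,250:370,::-1],None,fx=5,fy=5,interpolation=2))
s=read_state();c=camera('wrist');cv2.imwrite('pics/w14.png',c['pixels'][:,:,::-1])
pickle.dump(wristcam(c,s),open('w14.pkl','wb'))
gpos(G);goal([-33,-80],.091,G)"
```

```text
t 48.57 gauge pos mm [-33.87 -82.29 164.64] F gauge [-0.02  0.7  -0.11] w mm 29.81
t 48.5667 shift [-0.00084  0.00236  0.07364] turn [-0.0009  0.0003 -0.006 ] ft [-0.12  0.69 -0.11] w 0.0298
```

View pics/w14.png

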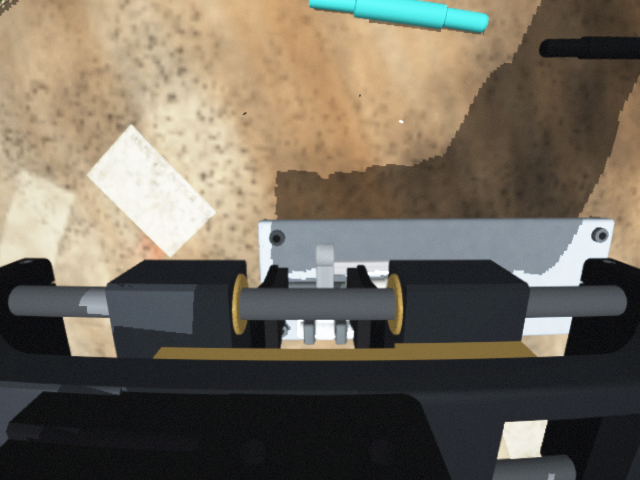

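View pics/s14.png

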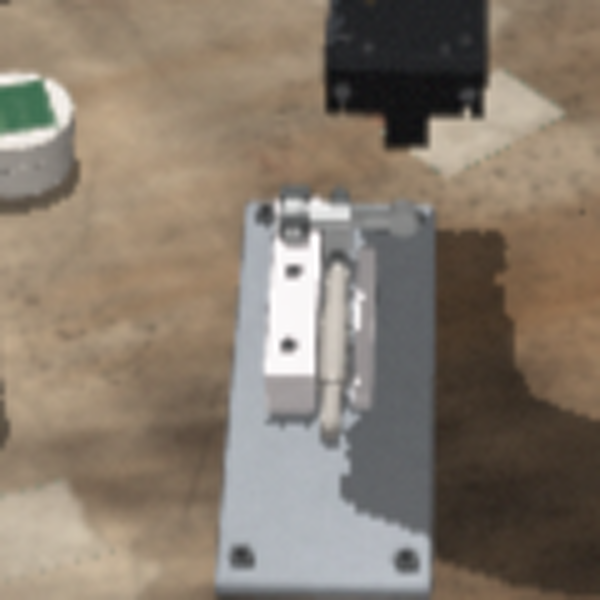

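Emit:
{"api": "arm_command", "payload": {"commands": [[35,[-0.001,0.0022,0.012],[0,0,-0.005]],[35,[-0.001,0.0022,0.026],[0,0,-0.005]],[35,[-0.001,0.0022,0.04],[0,0,-0.005]],[35,[-0.001,0.0022,0.054],[0,0,-0.005]],[35,[-0.001,0.0022,0.066],[0,0,-0.005]],[35,[-0.001,0.0022,0.073],[0,0,-0.005]],[25,[-0.001,0.0022,0.0735],[0,0,-0.005]],[15,[-0.001,0.0022,0.0735],[0,0,-0.005]],[5,[-0.001,0.0022,0.0735],[0,0,-0.005]],[5,[-0.001,0.0022,0.0735],[0,0,-0.005]]]}}

```text
time: 49.4
ee_pos: [0.5455, -0.0576, 0.0915]
eef_rot: [-0.073, 0.997, -0.001, 0.001]
ft_force: [2.1, -12.6, -3.3]
width: 0.0118
```

```bash
python3 -c "
from h import *
gpos(G);goal([-33,-80],.091,G)"
```

```text
t 49.40 gauge pos mm [-32.11 -80.2   91.53] F gauge [  0.22 -12.79  -3.28] w mm 11.84
t 49.4 shift [0.00089 0.0002  0.00053] turn [-0.0031  0.0018  0.002 ] ft [  2.05 -12.63  -3.28] w 0.0118
```

Emit:
{"api": "arm_command", "payload": {"commands": [[5,[-0.0003,-0.0008,-0.0055],[0,0,0]],[5,[-0.0011,-0.0008,-0.0109],[0,0,0]],[5,[-0.0025,-0.0008,-0.0163],[0,0,0]],[5,[-0.0043,-0.0008,-0.0214],[0,0,0]],[5,[-0.0067,-0.0008,-0.0264],[0,0,0]],[5,[-0.0096,-0.0008,-0.0311],[0,0,0]],[5,[-0.0129,-0.0008,-0.0354],[0,0,0]],[5,[-0.0167,-0.0008,-0.0395],[0,0,0]],[5,[-0.0208,-0.0008,-0.0431],[0,0,0]],[5,[-0.0253,-0.0008,-0.0463],[0,0,0]]]}}

```text
time: 50.23
ee_pos: [0.5689, -0.0544, 0.1371]
eef_rot: [-0.073, 0.997, -0.001, -0.001]
ft_force: [-3.4, -6.4, -3.8]
width: 0.0126
```

```bash
python3 -c "
from h import *
gpos(G);print(tab(1.0))"
```

```text
t 50.23 gauge pos mm [ -8.56 -80.43 137.08] F gauge [-4.28 -5.81 -3.77] w mm 12.55
[ -7.71662682 -80.          86.28090416]
```

Emit:
{"api": "arm_command", "payload": {"commands": [[5,[-0.0048,-0.0003,-0.0027],[0,0,0]],[5,[-0.0098,-0.0003,-0.005],[0,0,0]],[5,[-0.015,-0.0003,-0.0067],[0,0,0]],[5,[-0.0204,-0.0003,-0.0079],[0,0,0]],[5,[-0.0258,-0.0003,-0.0086],[0,0,0]],[5,[-0.0313,-0.0003,-0.0087],[0,0,0]],[5,[-0.0335,-0.0003,-0.0086],[0,0,0]],[5,[-0.0335,-0.0003,-0.0086],[0,0,0]],[5,[-0.0335,-0.0003,-0.0086],[0,0,0]],[5,[-0.0335,-0.0003,-0.0086],[0,0,0]]]}}

```text
time: 51.07
ee_pos: [0.603, -0.0494, 0.1462]
eef_rot: [-0.073, 0.997, -0.001, 0.0]
ft_force: [-1.7, -6.0, -0.7]
width: 0.012
```

```bash
python3 -c "
from h import *
gpos(G);print(tab(1.6))"
```

```text
t 51.07 gauge pos mm [ 25.97 -80.41 146.19] F gauge [-2.51 -5.68 -0.74] w mm 11.96
[ 23.60597373 -80.          94.97654817]
```

Stop is up at about 1.6 rad. Release, raise and look.

Emit:
{"api": "arm_command", "payload": {"commands": [[15,[0,0,0],[0,0,0]],[30,[0,0,0],[0,0,0]],[35,[0,0,0],[0,0,0]],[35,[0,0,0],[0,0,0]],[35,[0,0,-0.012],[0,0,0]],[35,[0,0,-0.03],[0,0,0]],[35,[0,0,-0.055],[0,0,0]],[35,[0,0,-0.085],[0,0,0]],[35,[0,0,-0.11],[0,0,0]],[35,[0.01,0,-0.12],[0,0,0]]]}}

```text
time: 51.9
ee_pos: [0.5953, -0.0488, 0.2706]
eef_rot: [-0.074, 0.997, 0.0, 0.003]
ft_force: [-0.1, 0.1, 0.6]
width: 0.0305
```

```bash
python3 -c "
from h import *
from bench import *
import pickle
for i in range(4): c=camera('side')
cv2.imwrite('pics/s15.png',cv2.resize(c['pixels'][190:310,250:370,::-1],None,fx=5,fy=5,interpolation=2))
s=read_state();c=camera('wrist');w=wristcam(c,s)
cv2.imwrite('pics/w15.png',cv2.resize(c['pixels'][130:260,255:415,::-1],None,fx=5,fy=4.6*5/4.6,interpolation=2)[:600])
f=lambda P:((proj(w,g2w(G,P))-[255,130]+.4)*5).round(0).tolist()
a=1.6
for y in (-64,-66,-68,-70): print(y,'shaft',f([[0,y,17.5]]),'pin',f([pinp(a,y)]))
print([ (aa,f([tab(aa)])) for aa in (1.2,1.4,1.6)])
gpos(G)"
```

```text
-64 shaft [[381.0, 358.0]] pin [[391.0, 397.0]]
-66 shaft [[371.0, 358.0]] pin [[380.0, 397.0]]
-68 shaft [[361.0, 358.0]] pin [[368.0, 397.0]]
-70 shaft [[351.0, 358.0]] pin [[357.0, 397.0]]
[(1.2, [[298.0, 435.0]]), (1.4, [[298.0, 504.0]]), (1.6, [[298.0, 572.0]])]
t 52.15 gauge pos mm [ 16.24 -78.47 265.08] F gauge [-0.3   0.05 -0.74] w mm 30.28
```

View pics/w15.png

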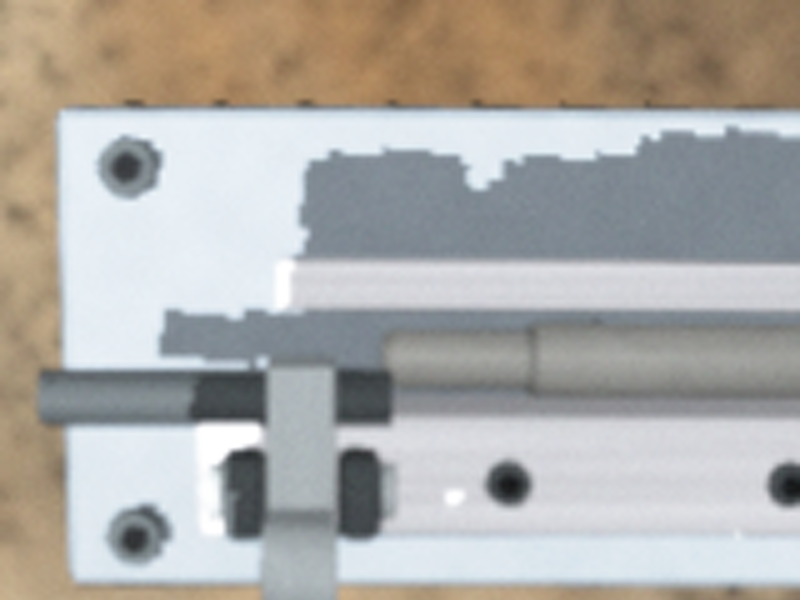

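View pics/s15.png

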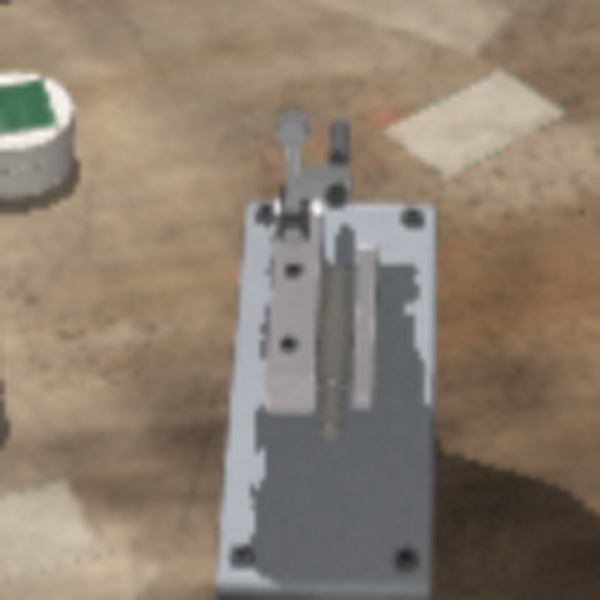

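```bash
python3 -c "
from bench import *
print(close_job())"
```

```text
the job is handed in; nothing more can be done
None
```

I gauged the shaft and handed the job in after about 52 s of the 72 s allowed. No verdict came back, so the result rests on my own checks.

- **Stop down:** My first pinch slipped and left the stop about 0.2 rad short. I pressed it down with the closed fingertips. It bore solidly at about 22 N, with the tab at its fully-down height.
- **Gauging:** I pushed the shaft by its outer end in 0.6 mm steps, with the pin sliding at about 3.5 N. When the pin bottomed, the tool stopped advancing and the force rose from 5.4 to 7.4 to 8.3 N over about 2.5 s. These are wrist readings, so the force on the pin itself was lower by the shaft's 1–3 N of channel friction.
- **Stop up:** I backed off, pinched the tab at 15 N and flipped the stop up to about 1.6 rad. I then opened the fingers and raised the gripper clear.

**Last checks:** In the final wrist picture the shaft end sits at gauge y of about -63.4 mm and the raised pin face at about -64.0 mm. That is within 1 mm against the 2 mm limit. The shaft lies straight in its channel and nothing touches the gripper. I never moved near the bystanders, but did not measure their positions again at the end.

**One disagreement:** Working from the tool position and my estimate of the finger thickness put the shaft end at about -67.5 mm. That affects only the absolute position; the gap between shaft and pin comes from the picture.

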